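# Put the robot battery packs on charge in the charging carousel

## Robot

A 6-joint arm with a two-finger parallel gripper is mounted at the origin on the work surface. World frame = base frame: x ahead of the robot, y to its left, z up, the work surface at z = 0. Lengths are in m, angles in rad, forces in N, time in s.
With the tool pointing down it reaches from about 0.4 to 0.825 m from the base axis. Payload 7 kg.
Tool frame: the origin (TCP) lies midway between the tips of the shut fingers; the grasp point (between the pads) lies 19 mm behind it; z points along the fingers, y is the line along which they close (so a half turn about z gives the same grasp; the last joint's range is limited). The gripper opens to 88 mm and grips with 3 to 60 N. Pads are 19 mm wide; open, the fingers measure 130 mm over their backs; the gripper's body (78 mm by 193 mm) begins 47 mm behind the grasp point.
Start: joints at [1.414, 0.359, 0.012, 0, -1.224, -0.288], TCP at [0.29, 0.609, 0.196] pointing down, gripper open.
Joint ranges: [-3.07, 3.07], [-1.43, 2.12], [-1.02, 1.25], [-3.03, 1.67], [-3.05, -0], [-3.03, 3.03]. Speed limits (rad/s): [2.39, 2.39, 3.01, 3.14, 3.14, 3.14].

## Interface

Orientations are given as [roll, pitch, yaw] about the fixed x, y, z axes, in that order (R = Rz(yaw) Ry(pitch) Rx(roll)).
In Python, from station import monitor, viewer, arm gives the robot as it stands.
- The arm moves only by the tool move_arm, never from a script. Its argument "deltas" is a list that holds one entry, the list of rows, each a list of 7 numbers: the turn, a rotation vector about the tool's x, y, z in degrees, then the shift along the tool's x, y, z in m, then the finger opening in m, from 0 to 0.0876. A call has 1 to 12 rows; each row is the pose to reach, as a shift and turn from the pose commanded when the call began, along the tool's axes at that moment; what a row does not reach only later rows make up. A row lasts 1/12 s, in which the tool goes at most 41.7 mm and 7.16 degrees, less where a joint would pass 70% of its speed; a pose out of reach is approached as far as the arm can. A call with a gripper value outside its range is refused whole. The fingers move at their own pace and stop on an object; "force" is the grip in N (left out, the last holds). Time passes only in rows, so rows that repeat a pose let the fingers close. It gives the time, the measured TCP pose, the force and the opening at its end, in the units of the state.
- monitor.get_state(): the state, without advancing time (a new reading comes with each control period).
- viewer.grab_frame(name): name is "side" or "top"; returns a dict with "frame" (480x640x3 uint8, blue, green, red), "vfov" (degrees; the focal length in pixels is half the picture's height over the tangent of half this angle, whatever the lens; pixels are square), "cx", "cy" (the principal point, pixels), "D" ([k1, k2, p1, p2, k3] as OpenCV has them; the pictures are not rectified), "xyz" and "orientation" of the camera in the world. Camera axes: x right, y down, z forward; pixel columns grow to the right and rows downward; lengths in m; the calibration is good to about 2 mm. A picture is of the moment at which its call begins. There is no depth.
- arm.job_done(): hands the job in, once; it reports no verdict.
The state is a dict: "t": time; "q": joint angles; "qd": joint speeds; "joint_efforts": joint torques, N m; "eef_pos": TCP position; "ee_rot": TCP orientation; "force": force on the tool from outside, world axes, zero at the start; "moment": the same for the moment, N m; "width": finger opening in m.
Only numpy, scipy, OpenCV 4.12 (cv2) and the standard library are available. Lean on these libraries where they do the work, as an engineer would, in place of code of your own. Each camera call takes 0.05 s, during which the arm holds its last target. There are 200 camera calls.

## Task

Put every battery pack that lies on the bench on charge: for each one, turn the carousel by the bar on its hub until an empty bay of the pack's own width faces the loading gate, lay the pack on the tray with its contact end towards the gate, and send it fully home with the pusher - once a pack is in a bay, do not push or grip it with the fingers. When all are home and the pusher is drawn back to its rear stop, press the start button right down and let go. Leave the packs that are already charging in their bays, and do not disturb the other things on the bench.

Things in the scene. Friction and masses are not known exactly. Their poses are not given: they have to be found in the camera images.
- station: charging station, fixed; origin on the bench surface, y = loading direction (tray to carousel), z up. Grey charger housing whose 120 mm wide flat top, 61 mm above the bench, is the tray; ahead of it a carousel (vertical axis at y = 0.16) inside a guard ring, 308 mm across, top 95 mm above the bench, with one gap, the gate (78 mm wide), at the tray. Guide rods 74 mm to each side of the tray, 45 mm above the bench
- tray_centre (a point): point on the tray top, on its dark centre line, where the middle of a pack is laid before it is pushed in: 212 mm from the carousel axis, 58 mm before the gate. With the pusher fully back a 90 mm pack lying here has 28 mm free behind it. Axes as the station's
- carousel: disc 290 mm across, 60 mm above the bench, with six radial bays 60 degrees apart, inside the guard ring. Turns freely about its vertical axis (0.1 N m friction, stays where left, no detents or end stops). Origin on the axis at bench height; x axis points to wide_bay1; counter-clockwise from above follow narrow_bay1, wide_bay2, narrow_bay2, wide_bay3, narrow_bay3. The frame turns with it
- hub_bar (a point): black bar on top of the carousel's hub, by which it is turned: 80 mm long along the carousel's x axis, 14 mm thick, underside 111 mm and top 145 mm above the bench. This point is on the axis, 135 mm above the bench; it turns with the carousel
- pusher (a joint): position of the pusher carriage along its rods: 0 at the rear stop, 0.1435 m at the front stop (towards the carousel); friction about 2 N. Its front face, 60 mm wide and 32 mm high, is 28.5 mm ahead of the middle of its grip bar. At the front stop the face is 141.5 mm from the carousel axis, so a pack pushed into the bay ahead is home within 1.5 mm
- start_button (a joint): travel of the start button: 0 up, 0.006 m fully down; a spring button, fully down at about 5 N, which comes back up when let go
- start_button_top (a point): middle of the top of the start button: a grey round button 28 mm across, pressed straight down, in a black housing on the control box (90 x 66 mm, 52 mm high) at the rear end of the station, behind the tray and the pusher
- pusher_bar (a point): black grip bar on top of the pusher: 70 mm long across the slide, 14 mm thick along it, underside 112 mm and top 142 mm above the bench; this point is in its middle, 133 mm above the bench. Nothing of the pusher stands higher. Axes as the station's
- wide_bay1 (a point): home point of a wide bay: where the middle of a pack's underside lies when the pack is fully home, on the bay floor (60 mm above the bench), 95.5 mm from the carousel axis. The bay is a metal sleeve, open outwards, mouth flared by 8 mm a side, 50 mm clear width, 46 mm high, contact block at its inner end; lips along its top (108 mm above the bench) keep packs from going in or out from above
- narrow_bay1 (a point): home point of a narrow bay: where the middle of a pack's underside lies when the pack is fully home, on the bay floor (60 mm above the bench), 95.5 mm from the carousel axis. The bay is a metal sleeve, open outwards, mouth flared by 8 mm a side, 34 mm clear width, 46 mm high, contact block at its inner end; lips along its top (108 mm above the bench) keep packs from going in or out from above
- wide_bay2 (a point): home point of a wide bay: where the middle of a pack's underside lies when the pack is fully home, on the bay floor (60 mm above the bench), 95.5 mm from the carousel axis. The bay is a metal sleeve, open outwards, mouth flared by 8 mm a side, 50 mm clear width, 46 mm high, contact block at its inner end; lips along its top (108 mm above the bench) keep packs from going in or out from above
- narrow_bay2 (a point): home point of a narrow bay: where the middle of a pack's underside lies when the pack is fully home, on the bay floor (60 mm above the bench), 95.5 mm from the carousel axis. The bay is a metal sleeve, open outwards, mouth flared by 8 mm a side, 34 mm clear width, 46 mm high, contact block at its inner end; lips along its top (108 mm above the bench) keep packs from going in or out from above
- wide_bay3 (a point): home point of a wide bay: where the middle of a pack's underside lies when the pack is fully home, on the bay floor (60 mm above the bench), 95.5 mm from the carousel axis. The bay is a metal sleeve, open outwards, mouth flared by 8 mm a side, 50 mm clear width, 46 mm high, contact block at its inner end; lips along its top (108 mm above the bench) keep packs from going in or out from above
- narrow_bay3 (a point): home point of a narrow bay: where the middle of a pack's underside lies when the pack is fully home, on the bay floor (60 mm above the bench), 95.5 mm from the carousel axis. The bay is a metal sleeve, open outwards, mouth flared by 8 mm a side, 34 mm clear width, 46 mm high, contact block at its inner end; lips along its top (108 mm above the bench) keep packs from going in or out from above
- wide_pack1: discharged battery pack, black box with a grey label on top, 90 mm long, 46 mm wide, 40 mm high, about 0.26 kg; origin at the centre of its underside, x along its length towards the contact end (brass strips there; the other end has ribs). Lies on the bench, or absent (None from the start)
- wide_pack2: discharged battery pack, black box with a grey label on top, 90 mm long, 46 mm wide, 40 mm high, about 0.26 kg; origin at the centre of its underside, x along its length towards the contact end (brass strips there; the other end has ribs). Lies on the bench, or absent (None from the start)
- narrow_pack1: discharged battery pack, black box with a grey label on top, 90 mm long, 30 mm wide, 40 mm high, about 0.17 kg; origin at the centre of its underside, x along its length towards the contact end (brass strips there; the other end has ribs). Lies on the bench, or absent (None from the start)
- narrow_pack2: discharged battery pack, black box with a grey label on top, 90 mm long, 30 mm wide, 40 mm high, about 0.17 kg; origin at the centre of its underside, x along its length towards the contact end (brass strips there; the other end has ribs). Lies on the bench, or absent (None from the start)
- wide_on_charge1: pack already on charge, fully home in wide_bay1, or absent (None from the start); same make: battery pack, black box with a grey label on top, 90 mm long, 46 mm wide, 40 mm high, 0.26 kg; origin at the centre of its underside, x along its length towards the contact end (brass strips there; the other end has ribs)
- wide_on_charge2: pack already on charge, fully home in wide_bay2, or absent (None from the start); same make: battery pack, black box with a grey label on top, 90 mm long, 46 mm wide, 40 mm high, 0.26 kg; origin at the centre of its underside, x along its length towards the contact end (brass strips there; the other end has ribs)
- narrow_on_charge1: pack already on charge, fully home in narrow_bay1, or absent (None from the start); same make: battery pack, black box with a grey label on top, 90 mm long, 30 mm wide, 40 mm high, 0.17 kg; origin at the centre of its underside, x along its length towards the contact end (brass strips there; the other end has ribs)
- narrow_on_charge2: pack already on charge, fully home in narrow_bay2, or absent (None from the start); same make: battery pack, black box with a grey label on top, 90 mm long, 30 mm wide, 40 mm high, 0.17 kg; origin at the centre of its underside, x along its length towards the contact end (brass strips there; the other end has ribs)
- threadlocker: upright red bottle, 36 mm across, 105 mm tall; bystander, origin under its centre
- wrench: wrench lying flat, 170 mm long; bystander

How it is judged:
On the way:
1. with every pack home and the pusher back at its rear stop, the start button is pressed down (more than 4 mm) ((distance between wide_pack1 and wide_bay1 below 0.006 m or distance between wide_pack1 and wide_bay2 below 0.006 m or distance between wide_pack1 and wide_bay3 below 0.006 m) and x of carousel in the frame of wide_pack1 above 0.06 m and (distance between wide_pack2 and wide_bay1 below 0.006 m or distance between wide_pack2 and wide_bay2 below 0.006 m or distance between wide_pack2 and wide_bay3 below 0.006 m) and x of carousel in the frame of wide_pack2 above 0.06 m and (distance between narrow_pack1 and narrow_bay1 below 0.006 m or distance between narrow_pack1 and narrow_bay2 below 0.006 m or distance between narrow_pack1 and narrow_bay3 below 0.006 m) and x of carousel in the frame of narrow_pack1 above 0.06 m and (distance between narrow_pack2 and narrow_bay1 below 0.006 m or distance between narrow_pack2 and narrow_bay2 below 0.006 m or distance between narrow_pack2 and narrow_bay3 below 0.006 m) and x of carousel in the frame of narrow_pack2 above 0.06 m and distance between wide_on_charge1 and wide_bay1 below 0.008 m and distance between wide_on_charge2 and wide_bay2 below 0.008 m and distance between narrow_on_charge1 and narrow_bay1 below 0.008 m and distance between narrow_on_charge2 and narrow_bay2 below 0.008 m and value of joint pusher below 0.006 m and value of joint start_button above 0.004 m), for 0.1 s.
At the end, for the whole second after the job is handed in: Every pack that lay on the bench rests in a bay of its own width, contact end inwards, its middle within 6 mm of the bay's home point; the packs that were already on charge are within 8 mm of home in their bays; the pusher is within 6 mm of its rear stop; carousel and packs are at rest ((distance between wide_pack1 and wide_bay1 below 0.006 m or distance between wide_pack1 and wide_bay2 below 0.006 m or distance between wide_pack1 and wide_bay3 below 0.006 m) and x of carousel in the frame of wide_pack1 above 0.06 m and linear speed of each of wide_pack1, wide_pack2, narrow_pack1, narrow_pack2 below 0.02 m/s and (distance between wide_pack2 and wide_bay1 below 0.006 m or distance between wide_pack2 and wide_bay2 below 0.006 m or distance between wide_pack2 and wide_bay3 below 0.006 m) and x of carousel in the frame of wide_pack2 above 0.06 m and (distance between narrow_pack1 and narrow_bay1 below 0.006 m or distance between narrow_pack1 and narrow_bay2 below 0.006 m or distance between narrow_pack1 and narrow_bay3 below 0.006 m) and x of carousel in the frame of narrow_pack1 above 0.06 m and (distance between narrow_pack2 and narrow_bay1 below 0.006 m or distance between narrow_pack2 and narrow_bay2 below 0.006 m or distance between narrow_pack2 and narrow_bay3 below 0.006 m) and x of carousel in the frame of narrow_pack2 above 0.06 m and distance between wide_on_charge1 and wide_bay1 below 0.008 m and distance between wide_on_charge2 and wide_bay2 below 0.008 m and distance between narrow_on_charge1 and narrow_bay1 below 0.008 m and distance between narrow_on_charge2 and narrow_bay2 below 0.008 m and value of joint pusher below 0.006 m and angular speed of carousel below 0.05 rad/s); the robot touches nothing.
It fails at once if the fingers push or grip a pack that is more than half inside the carousel ((horizontal distance between wide_pack1 and carousel below 0.135 m and height (world z) of wide_pack1 below 0.09 m and contact force between the fingers and wide_pack1 above 2 N) or (horizontal distance between wide_pack2 and carousel below 0.135 m and height (world z) of wide_pack2 below 0.09 m and contact force between the fingers and wide_pack2 above 2 N) or (horizontal distance between narrow_pack1 and carousel below 0.135 m and height (world z) of narrow_pack1 below 0.09 m and contact force between the fingers and narrow_pack1 above 2 N) or (horizontal distance between narrow_pack2 and carousel below 0.135 m and height (world z) of narrow_pack2 below 0.09 m and contact force between the fingers and narrow_pack2 above 2 N) or (horizontal distance between wide_on_charge1 and carousel below 0.135 m and height (world z) of wide_on_charge1 below 0.09 m and contact force between the fingers and wide_on_charge1 above 2 N) or (horizontal distance between wide_on_charge2 and carousel below 0.135 m and height (world z) of wide_on_charge2 below 0.09 m and contact force between the fingers and wide_on_charge2 above 2 N) or (horizontal distance between narrow_on_charge1 and carousel below 0.135 m and height (world z) of narrow_on_charge1 below 0.09 m and contact force between the fingers and narrow_on_charge1 above 2 N) or (horizontal distance between narrow_on_charge2 and carousel below 0.135 m and height (world z) of narrow_on_charge2 below 0.09 m and contact force between the fingers and narrow_on_charge2 above 2 N)).
It fails at once if a bystander (threadlocker, wrench) is shifted by more than 40 mm (distance of any of threadlocker, wrench from where it was at the start of the episode above 0.04 m).
Of wide_pack1, wide_pack2, narrow_pack1, narrow_pack2 only 2 to 3 are there at a start; the rules pass over those that are not, and their reading is None.
Of wide_on_charge1, wide_on_charge2 only 1 to 1 are there at a start; the rules pass over those that are not, and their reading is None.
Of narrow_on_charge1, narrow_on_charge2 only 1 to 1 are there at a start; the rules pass over those that are not, and their reading is None.
At some moment in a run one of wide_pack1, wide_pack2, narrow_pack1, narrow_pack2 may be knocked a few centimetres aside while the robot is not near it.
Once in a run the grip may slacken for a moment while it holds something.
It also fails if it takes over 210 s, if anything falls off the work surface, if the arm or the gripper's body presses on something with over 40 N, if the wrist force passes 120 N, or if a joint passes its speed limit or range.

## Working session

There is one attempt and no reset: what is moved stays moved. The work goes in short steps, Python scripts to look and compute and a tool call to move; the robot and the scene stay as the last step left them, time stands still between calls to the robot, and variables do not carry over. Pictures are saved under pics/ and viewed, on a budget of 14 in all, crops included, one or two more only if the job needs it, and the job is handed in when it is done.

Besides the shell and the picture viewer there is one more tool, called after ">>>" by a JSON object that holds its "fn" and its "kwargs". move_arm: Moves the arm, as the interface text tells. Its arguments: {"type":"object","properties":{"deltas":{"type":"array","items":{"type":"array","items":{"type":"array","items":{"type":"number"}}}},"force":{"type":"number"}},"required":["deltas"]}

```bash
ls; mkdir -p pics
cat > h.py <<'E'
import numpy as np, cv2
from scipy.spatial.transform import Rotation as R
from station import monitor, viewer, arm
def grab(n):
    f=viewer.grab_frame(n); return f
def cam(f):
    fl=f["frame"].shape[0]/2/np.tan(np.radians(f["vfov"])/2)
    K=np.array([[fl,0,f["cx"]],[0,fl,f["cy"]],[0,0,1]])
    o=np.array(f["orientation"],float)
    M=R.from_euler('xyz',o).as_matrix() if o.size==3 else o.reshape(3,3)
    return K,np.array(f["D"],float),M,np.array(f["xyz"],float)
def ray(f,uv):
    K,D,M,c=cam(f); p=cv2.undistortPoints(np.array([[uv]],float),K,D)[0,0]
    d=M@np.array([p[0],p[1],1]); return c,d/np.linalg.norm(d)
def onz(f,uv,z):
    c,d=ray(f,uv); return c+d*(z-c[2])/d[2]
def tri(f1,u1,f2,u2):
    c1,d1=ray(f1,u1); c2,d2=ray(f2,u2)
    s=np.linalg.lstsq(np.c_[d1,-d2],c2-c1,rcond=None)[0]
    a=c1+s[0]*d1;b=c2+s[1]*d2; return (a+b)/2,np.linalg.norm(a-b)
def proj(f,P):
    K,D,M,c=cam(f); return cv2.projectPoints(np.atleast_2d((np.atleast_2d(P)-c)@M),np.zeros(3),np.zeros(3),K,D)[0][:,0]
def st(): 
    s=monitor.get_state(); return s
E
python3 - <<'E'
from h import *
import pickle
s=st(); print({k:np.round(v,3) for k,v in s.items()})
for n in("side","top"):
    f=grab(n); pickle.dump(f,open(n+"0.pkl","wb")); cv2.imwrite(f"pics/{n}0.png",f["frame"]); print(n,{k:v for k,v in f.items() if k!="frame"})
E
```

```text
pics
{'t': np.float64(0.0), 'q': array([ 1.414,  0.359,  0.011, -0.   , -1.224, -0.288]), 'qd': array([-0.001,  0.   ,  0.002,  0.001, -0.001, -0.001]), 'joint_efforts': array([-0.0000e+00, -5.8272e+01,  2.9305e+01,  6.9970e+00,  7.0000e-03,
       -0.0000e+00]), 'eef_pos': array([0.29 , 0.609, 0.195]), 'ee_rot': array([ 3.14 , -0.   , -0.445]), 'force': array([-0.181, -0.633, -0.471]), 'moment': array([-0.001,  0.023,  0.06 ]), 'width': np.float64(0.087)}
side {'vfov': 54.020541401156386, 'cx': 321.7950723651134, 'cy': 242.36597211458988, 'D': array([-0.04206177,  0.        ,  0.        ,  0.        ,  0.        ]), 'xyz': array([0.39462274, 0.61033407, 0.81673781]), 'orientation': array([-2.38405896, -0.01772626, -2.94923181])}
top {'vfov': 49.07749848759291, 'cx': 321.15431291499465, 'cy': 239.51088370641037, 'D': array([-0.14161378,  0.        ,  0.        ,  0.        ,  0.        ]), 'xyz': array([ 0.45635567, -0.03304106,  1.21658876]), 'orientation': array([-3.07406859, -0.02388268, -1.5670419 ])}
```

View pics/side0.png

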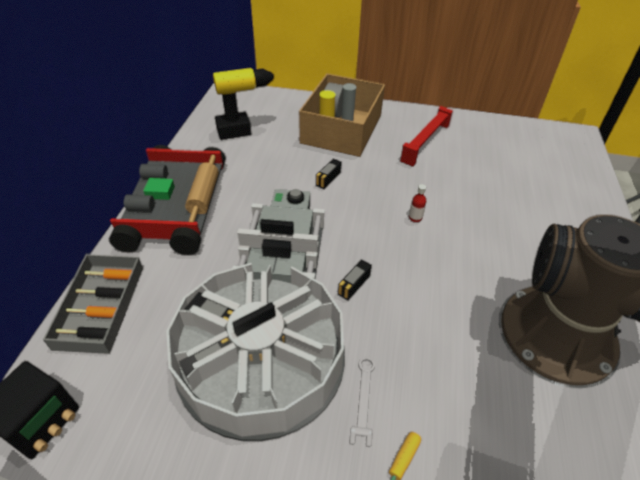

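View pics/top0.png

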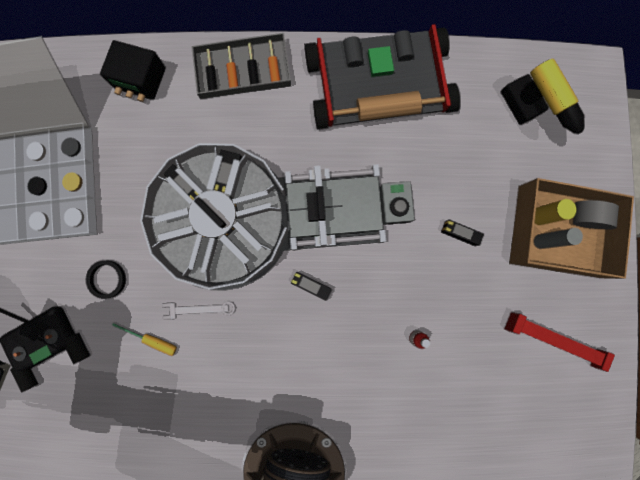

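The side view shows the carousel at about (257,340), with one pack at (355,278) and another at (328,173). The top view shows the same packs at (312,285) and (462,232), the station running left to right, and occupied bays at about (228,165) and (185,190). I'll enlarge these areas.

Run:
```python
import pickle,cv2
t=pickle.load(open("top0.pkl","rb"))["frame"];s=pickle.load(open("side0.pkl","rb"))["frame"]
cv2.imwrite("pics/tc.png",cv2.resize(t[140:300,140:340],None,fx=3.75,fy=3.75,interpolation=cv2.INTER_CUBIC))
import numpy as np
a=cv2.resize(t[160:310,280:490],None,fx=3.8,fy=3.8,interpolation=cv2.INTER_CUBIC)
cv2.imwrite("pics/tp.png",a)
cv2.imwrite("pics/sc.png",cv2.resize(s[150:350,215:385],None,fx=3,fy=3,interpolation=cv2.INTER_CUBIC))
```

```text
(no output)
```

View pics/tc.png

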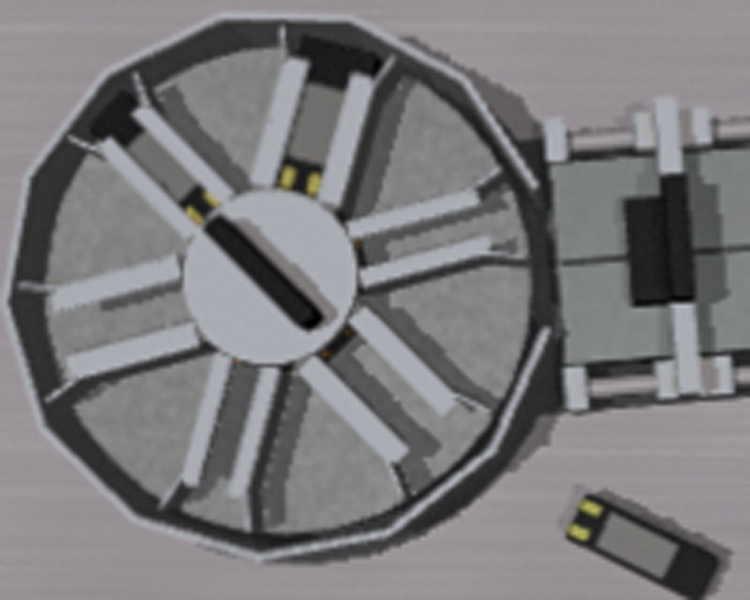

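View pics/tp.png

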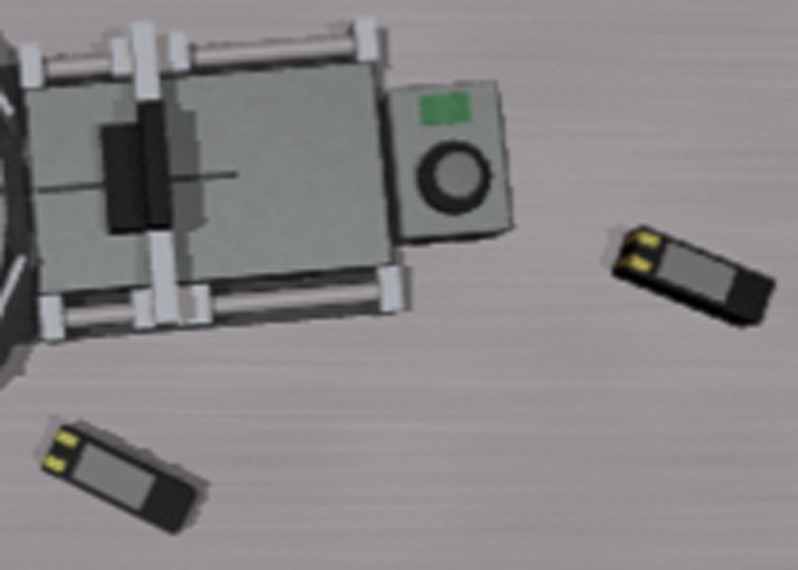

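View pics/sc.png

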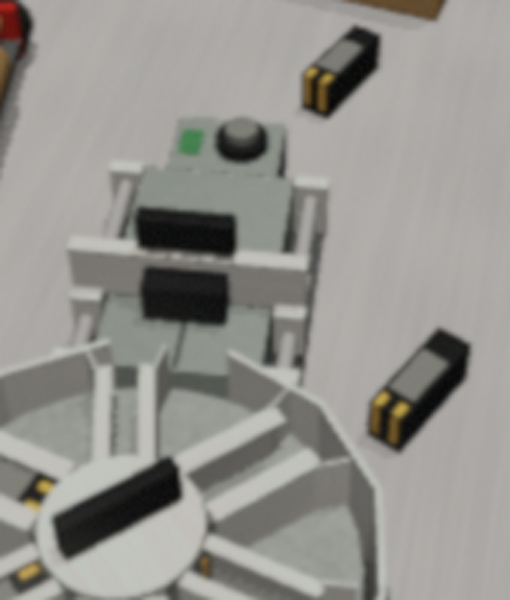

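The enlarged crops show two narrow packs lying on the bench, contact ends towards image left. The bar runs from about (205,222) to (317,325) in the carousel crop. The occupied bays are wide_bay2 (up) and narrow_bay2 (upper left), so narrow_bay1 (right) and narrow_bay3 (bottom) are empty. Next I'll compute poses.

```bash
cat >> h.py <<'E'
from scipy.optimize import minimize, least_squares
def hull_dark(f,uv,r=32,th=62):
    g=f["frame"].max(2); u,v=map(int,uv); m=np.zeros(g.shape,np.uint8)
    m[v-r:v+r,u-r:u+r]=(g[v-r:v+r,u-r:u+r]<th)
    n,l,s,c=cv2.connectedComponentsWithStats(m)
    k=min((i for i in range(1,n) if s[i,4]>60),key=lambda i:np.hypot(*(c[i]-uv)))
    return cv2.convexHull(np.argwhere(l==k)[:,::-1].astype(np.float32))[:,0]
def box(x,y,yaw,z,L=.09,W=.03,H=.04):
    P=np.array([[a*L/2,b*W/2,c*H] for a in(-1,1) for b in(-1,1) for c in(0,1)])
    return P@R.from_euler('z',yaw).as_matrix().T+[x,y,z]
def fitpack(views,x0,W=None):
    H=[(f,cv2.convexHull((hull_dark(f,uv)).astype(np.float32))) for f,uv in views]
    def cost(p):
        e=0
        for f,h in H:
            q=cv2.convexHull(proj(f,box(p[0],p[1],p[2],p[3],W=p[4])).astype(np.float32))
            i=cv2.intersectConvexConvex(h,q)[0]; a,b=cv2.contourArea(h),cv2.contourArea(q)
            e+=1-i/(a+b-i)
        return e
    r=minimize(cost,x0,method='Nelder-Mead',options=dict(initial_simplex=np.array([x0]+[np.array(x0)+d for d in np.diag([.01,.01,.1,.01,.01])]),maxiter=800,xatol=1e-5,fatol=1e-5))
    return r.x,r.fun
E
cat > m.py <<'E'
from h import *
import pickle
T=pickle.load(open("top0.pkl","rb"));S=pickle.load(open("side0.pkl","rb"))
tc=lambda x,y:np.array([(x+.5)/3.75-.5+140,(y+.5)/3.75-.5+140])
tp=lambda x,y:np.array([(x+.5)/3.8-.5+280,(y+.5)/3.8-.5+160])
sc=lambda x,y:np.array([(x+.5)/3-.5+215,(y+.5)/3-.5+150])
ring=[(10,300),(30,175),(95,75),(220,18),(350,18),(465,80),(535,185),(548,330),(495,445),(390,533),(262,555),(138,518),(45,415)]
P=np.array([onz(T,tc(*p),.095)[:2] for p in ring])
r=least_squares(lambda q:np.hypot(*(P-q[:2]).T)-q[2],[.5,.2,.15]); print("ring",r.x.round(4),np.abs(r.fun).max().round(4))
for n,p,z in[("line a",tp(40,190),.061),("line b",tp(237,174),.061),("trayL f",tp(25,90),.061),("trayL r",tp(375,63),.061),("trayR f",tp(41,297),.061),("trayR r",tp(394,264),.061)]: print(n,onz(T,p,z).round(4))
print("button",tri(T,tp(459,173),S,sc(241,130)))
print("pbar",tri(T,tp(151,165),S,sc(187,213)), onz(T,tp(151,165),.142))
print("hub",tri(T,tc(262,272),S,sc(117,498)), onz(T,tc(262,272),.145))
a,b=onz(T,tc(215,222),.145),onz(T,tc(313,318),.145); print("hub ends",a,b,np.degrees(np.arctan2(*(b-a)[1::-1])))
for n,u,v in[("A",(462,232),(328,173)),("B",(312,285),(355,279))]:
    g=onz(T,u,.03); x,c=fitpack([(T,u),(S,v)],[g[0],g[1],-2.0+3.14+.4,0,.03]); print(n,x.round(4),np.degrees(x[2]),c)
    print(np.degrees(np.arctan2(*(onz(T,tp(*((638,250) if n=="A" else (60,450))),.04)-x[:3])[1::-1])))
E
python3 m.py
```

```text
ring [0.5863 0.1719 0.1579] 0.0041
line a [0.6005 0.0085 0.061 ]
line b [ 0.6106 -0.1063  0.061 ]
trayL f [0.6593 0.0178 0.061 ]
trayL r [ 0.6772 -0.1877  0.061 ]
trayR f [0.5381 0.0074 0.061 ]
trayR r [ 0.5585 -0.1982  0.061 ]
button (array([ 0.61176361, -0.2355815 ,  0.06821796]), np.float64(0.0007305218674720903))
pbar (array([ 0.60440627, -0.0542327 ,  0.14747222]), np.float64(0.0015105750939616264)) [ 0.60440988 -0.05447376  0.142     ]
hub (array([0.5861757 , 0.17299849, 0.13764404]), np.float64(0.002597507290189821)) [0.58401654 0.17130926 0.145     ]
hub ends [0.61159978 0.19799158 0.145     ] [0.55882453 0.14271303 0.145     ] -133.6728597334947
A [ 0.5552 -0.3901  1.2454 -0.0049  0.024 ] 71.35429511841413 0.3313243115237521
70.42677926310135
B [ 0.4333 -0.038   1.1246  0.0044  0.0288] 64.4367937956688 0.5418806617905527
64.75984298239077
```

```bash
cat >> m.py <<'E'
print("----")
for n,a,b in[("B",[(65,422),(42,468),(203,487),(178,535)],[(370,395),(402,408),(440,332),(468,349)]),("A",[(645,226),(622,262),(776,281),(757,318)],[(306,70),(333,78),(358,29),(379,41)])]:
    Q=[tri(T,tp(*p),S,sc(*q)) for p,q in zip(a,b)]
    print(n,[(x.round(4),round(e,4)) for x,e in Q]); X=np.array([x for x,e in Q])
    Z=np.array([onz(T,tp(*p),.04) for p in a]); 
    for X in(X,Z):
        d=X[:2].mean(0)-X[2:].mean(0); print(X.mean(0).round(4),np.degrees(np.arctan2(d[1],d[0])).round(1),np.linalg.norm(d).round(4),np.linalg.norm(X[0]-X[1]).round(4))
for n,u,v in[("A",(462,232),(328,173)),("B",(312,285),(355,279))]:
    for f,w in((T,u),(S,v)):
        h=hull_dark(f,w); print(n,cv2.minAreaRect(h))
E
python3 m.py | sed -n '/----/,$p'
```

```text
----
B [(array([ 0.466 , -0.0066,  0.0437]), np.float64(0.0003)), (array([0.4405, 0.0065, 0.0519]), np.float64(0.0029)), (array([ 0.4272, -0.0884,  0.0284]), np.float64(0.0012)), (array([ 0.4018, -0.0733,  0.032 ]), np.float64(0.0047))]
[ 0.4339 -0.0405  0.039 ] 64.4 0.0914 0.0299
[ 0.4332 -0.0402  0.04  ] 64.5 0.0894 0.0302
A [(array([ 0.5829, -0.3524,  0.0446]), np.float64(0.0019)), (array([ 0.5582, -0.3361,  0.0529]), np.float64(0.0063)), (array([ 0.5512, -0.4369,  0.0324]), np.float64(0.0022)), (array([ 0.5292, -0.425 ,  0.0311]), np.float64(0.0013))]
[ 0.5554 -0.3876  0.0403] 70.7 0.0934 0.0307
[ 0.5569 -0.3872  0.04  ] 68.1 0.0882 0.0262
A ((462.0172424316406, 232.70689392089844), (41.03866958618164, 14.669931411743164), 21.801406860351562)
A ((329.0, 174.00003051757812), (13.255078315734863, 32.463714599609375), 38.1572265625)
B ((311.2537841796875, 285.5421447753906), (39.43278121948242, 13.124903678894043), 25.820993423461914)
B ((358.93975830078125, 281.2783203125), (14.677845001220703, 41.436683654785156), 19.79887580871582)
```

```bash
cat > d.py <<'E'
# usage: d.py x y z psi [x y z psi ...]: row deltas from the present pose
import sys; from h import *
s=st(); R0=R.from_euler('xyz',s["ee_rot"]); p=np.array(s["eef_pos"])
print("t",round(float(s["t"]),2),"p",p.round(4),"rpy",np.degrees(s["ee_rot"]).round(2),"w",round(float(s["width"]),4),"F",np.round(s["force"],1))
v=np.array(sys.argv[1:],float).reshape(-1,4)
for x,y,z,a in v:
    q=R0.inv()*R.from_euler('xyz',[np.pi,0,np.radians(a)])
    print(np.r_[q.as_rotvec(degrees=True).round(2),R0.inv().apply(np.array([x,y,z])-p).round(4)].tolist())
E
python3 d.py .586 .172 .196 46.3  .586 .172 .12 46.3
```

```text
t 0.1 p [0.2903 0.6089 0.195 ] rpy [ 1.7991e+02 -1.0000e-02 -2.5490e+01] w 0.0874 F [-0.9 -0.3  0.7]
[0.08, 0.05, -71.79, 0.455, 0.267, -0.0005]
[0.08, 0.05, -71.79, 0.455, 0.2669, 0.0755]
```

>>> {"fn": "move_arm", "kwargs": {"deltas": [[[0,0,-7,0.035,0.0205,0,0.05],[0,0,-14,0.07,0.041,0,0.05],[0,0,-20,0.105,0.0615,0,0.05],[0,0,-26,0.14,0.082,0,0.05],[0,0,-32,0.175,0.1025,0,0.05],[0,0,-38,0.21,0.123,0,0.05],[0,0,-44,0.245,0.1435,0,0.05],[0,0,-50,0.28,0.164,0,0.05],[0,0,-56,0.315,0.1845,0,0.05],[0,0,-62,0.35,0.205,0,0.05],[0,0,-67,0.385,0.2255,0,0.05],[0,0,-71.8,0.415,0.2435,0,0.05]]], "force": 20}}

```text
t: 1.1
eef_pos: [0.5611, 0.2086, 0.1957]
ee_rot: [-3.142, 0.0, 0.812]
force: [0.3, 1.1, -0.5]
width: 0.0498
```

```bash
python3 d.py .586 .172 .2 46.3  .586 .172 .12 46.3 .586 .172 .12 35.1
```

```text
t 1.1 p [0.5611 0.2086 0.1957] rpy [-1.7999e+02  3.0000e-02  4.6550e+01] w 0.0498 F [ 0.3  1.1 -0.5]
[-0.01, 0.03, 0.25, -0.0094, 0.0433, -0.0043]
[-0.01, 0.03, 0.25, -0.0094, 0.0433, 0.0757]
[-0.0, 0.03, 11.45, -0.0094, 0.0433, 0.0757]
```

>>> {"fn": "move_arm", "kwargs": {"deltas": [[[0,0,0.2,-0.0047,0.0217,0,0.05],[0,0,0.2,-0.0094,0.0433,0,0.05],[0,0,0.2,-0.0094,0.0433,0.02,0.05],[0,0,0.2,-0.0094,0.0433,0.045,0.05],[0,0,0.2,-0.0094,0.0433,0.065,0.05],[0,0,0.2,-0.0094,0.0433,0.075,0.05],[0,0,0.2,-0.0094,0.0433,0.075,0.05],[0,0,0.2,-0.0094,0.0433,0.075,0.005],[0,0,0.2,-0.0094,0.0433,0.075,0.005],[0,0,0.2,-0.0094,0.0433,0.075,0.005],[0,0,0.2,-0.0094,0.0433,0.075,0.005],[0,0,0.2,-0.0094,0.0433,0.075,0.005]]], "force": 20}}

```text
t: 2.1
eef_pos: [0.5855, 0.1746, 0.1218]
ee_rot: [3.141, -0.002, 0.805]
force: [0.2, 1.1, 0.7]
width: 0.0223
```

>>> {"fn": "move_arm", "kwargs": {"deltas": [[[0,0,0,0,0,0,0.005],[0,0,0,0,0,0,0.005],[0,0,0,0,0,0,0.005],[0,0,0,0,0,0,0.005],[0,0,2,0,0,0,0.005],[0,0,4.5,0,0,0,0.005],[0,0,7,0,0,0,0.005],[0,0,9.5,0,0,0,0.005],[0,0,11,0,0,0,0.005],[0,0,11,0,0,0,0.005],[0,0,11,0,0,0,0.005],[0,0,11,0,0,0,0.005]]], "force": 20}}

```text
t: 3.1
eef_pos: [0.5851, 0.1742, 0.1208]
ee_rot: [3.142, 0.0, 0.614]
force: [-0.4, 0.5, -0.2]
width: 0.0054
```

```bash
python3 d.py .6044 -.0544 .2 5.1
```

```text
t 3.1 p [0.5851 0.1742 0.1208] rpy [1.800e+02 1.000e-02 3.517e+01] w 0.0054 F [-0.4  0.5 -0.2]
[0.0, 0.01, 30.07, -0.1159, 0.198, -0.0792]
```

Run:
```python
from h import *
a=cv2.resize(grab("top")["frame"][130:310,100:420],None,fx=2.5,fy=2.5,interpolation=cv2.INTER_CUBIC)
b=cv2.resize(grab("side")["frame"][200:420,150:430],None,fx=2,fy=2)
cv2.imwrite("pics/c1.png",a); cv2.imwrite("pics/c2.png",b)
```

```text
(no output)
```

View pics/c2.png

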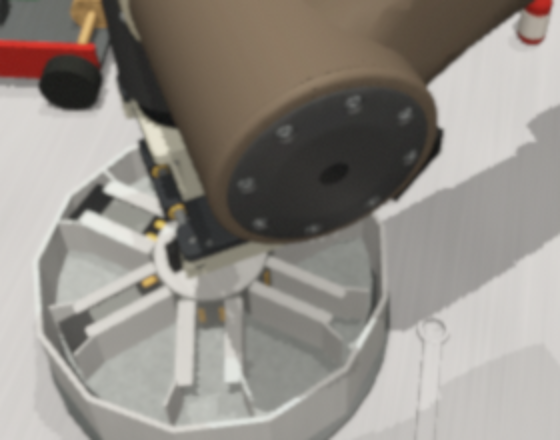

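The side crop shows the gripper over the hub at about (190,250). The fingers shut on nothing (5 mm) and the bar is hidden, so I'll lift, move aside and look again.

>>> {"fn": "move_arm", "kwargs": {"deltas": [[[0,0,0,0,0,-0.02,0.005],[0,0,0,0,0,-0.05,0.005],[0,0,0,0,0,-0.079,0.05],[0,0,5,-0.02,0.034,-0.079,0.05],[0,0,10,-0.04,0.068,-0.079,0.05],[0,0,15,-0.06,0.102,-0.079,0.05],[0,0,20,-0.08,0.136,-0.079,0.05],[0,0,25,-0.1,0.17,-0.079,0.05],[0,0,30,-0.1159,0.198,-0.079,0.05],[0,0,30,-0.1159,0.198,-0.079,0.05],[0,0,30,-0.1159,0.198,-0.079,0.05]]]}}

```text
t: 4.12
eef_pos: [0.604, -0.0563, 0.1997]
ee_rot: [3.142, 0.0, 0.087]
force: [0.1, -0.2, -1.1]
width: 0.0492
```

Run:
```python
from h import *
t=grab("top")["frame"]; s=grab("side")["frame"]
a=cv2.resize(t[130:300,130:350],None,fx=2.5,fy=2.5,interpolation=cv2.INTER_CUBIC)
b=cv2.resize(s[250:440,150:365],(550,425))
cv2.imwrite("pics/c3.png",np.hstack([a,np.zeros((425,0,3),np.uint8)])); cv2.imwrite("pics/c4.png",cv2.resize(np.hstack([a,b]),(800,309)))
```

```text
(no output)
```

View pics/c4.png

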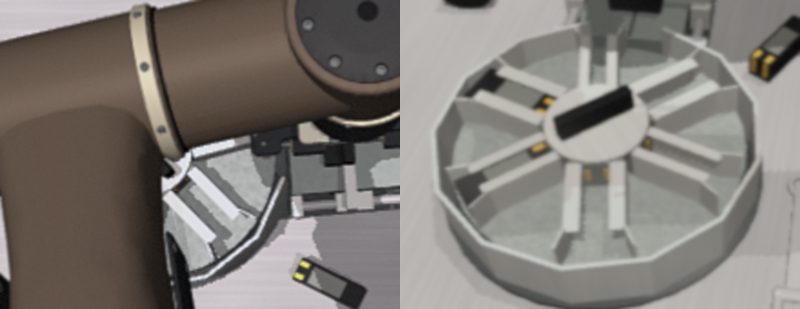

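The side half shows the hub bar with the carousel apparently not turned. The top half is mostly covered by the arm. I'll check numerically.

Run:
```python
from h import *
import pickle
S=pickle.load(open("side0.pkl","rb")); N=grab("side")
for f in(S,N):
    h=hull_dark(f,(254,318),r=34,th=70); print(cv2.minAreaRect(h), h.min(0),h.max(0))
# project model of the bar at assumed poses
for a in(46.3,35.1):
    d=np.array([np.cos(np.radians(a)),np.sin(np.radians(a))])
    print(a,[proj(S,[.586+s*.04*d[0],.172+s*.04*d[1],z])[0].round(1) for s in(1,-1) for z in(.145,.111)])
b=cv2.resize(N["frame"][285:350,215:295],(800,650),interpolation=cv2.INTER_CUBIC);a=cv2.resize(S["frame"][285:350,215:295],(800,650),interpolation=cv2.INTER_CUBIC)
cv2.imwrite("pics/c5.png",cv2.resize(np.hstack([a,b]),(800,325)))
```

```text
((253.9169464111328, 318.8442687988281), (13.764705657958984, 45.882354736328125), 61.927513122558594) [233. 303.] [274. 334.]
((253.92906188964844, 318.80450439453125), (13.705881118774414, 45.82353210449219), 61.927513122558594) [233. 303.] [274. 334.]
46.3 [array([233.6, 323.9]), array([236. , 334.9]), array([274.2, 302.1]), array([275.3, 313.3])]
35.1 [array([231.8, 320.5]), array([234.2, 331.5]), array([276.2, 305.3]), array([277.2, 316.5])]
```

View pics/c5.png

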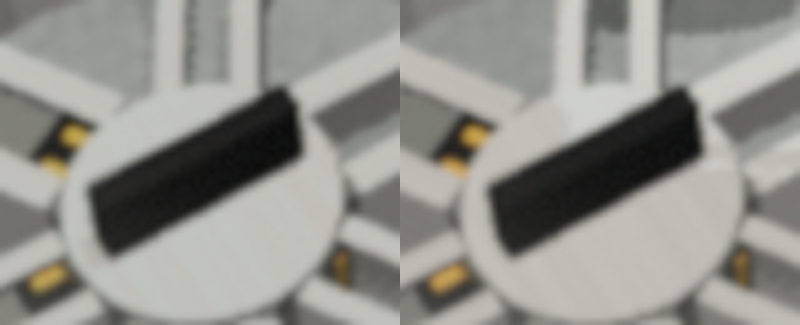

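Both crops show the bar in the same place, matching my model to within a pixel, so the grip missed it. I'll check where the fingers really are against the reported TCP.

Run:
```python
from h import *
N=grab("side"); s=st(); im=N["frame"].copy(); print(s["eef_pos"],s["width"],np.round(s["q"],3))
p=np.array(s["eef_pos"]); M=R.from_euler('xyz',s["ee_rot"]).as_matrix()
for k,c in((0,(0,0,255)),(.0435,(0,255,0)),(-.0435,(255,0,0))):
    u=proj(N,p+M[:,1]*k*.6)[0]; print(u); cv2.drawMarker(im,tuple(int(round(v)) for v in u),c,cv2.MARKER_CROSS,7,1)
cv2.imwrite("pics/c6.png",cv2.resize(im[80:320,150:450],(800,640))[:600])
```

```text
[ 0.60421584 -0.05339141  0.19987966] 0.04995935333059238 [ 0.234  0.245 -0.14  -0.    -1.186  1.429]
[276.00526834 201.75922649]
[278.19942662 193.11300672]
[273.72538856 210.75033988]
```

View pics/c6.png

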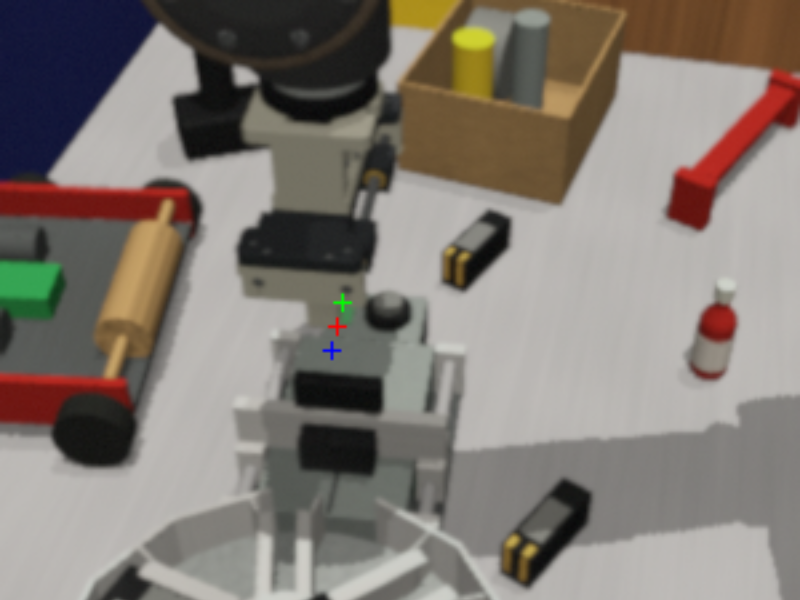

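Run:
```python
from h import *
N=grab("side"); im=cv2.resize(N["frame"][150:240,225:325],(800,720),interpolation=cv2.INTER_CUBIC)
cv2.imwrite("pics/c7.png",cv2.convertScaleAbs(im,alpha=1.3)[:600])
```

```text
(no output)
```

View pics/c7.png

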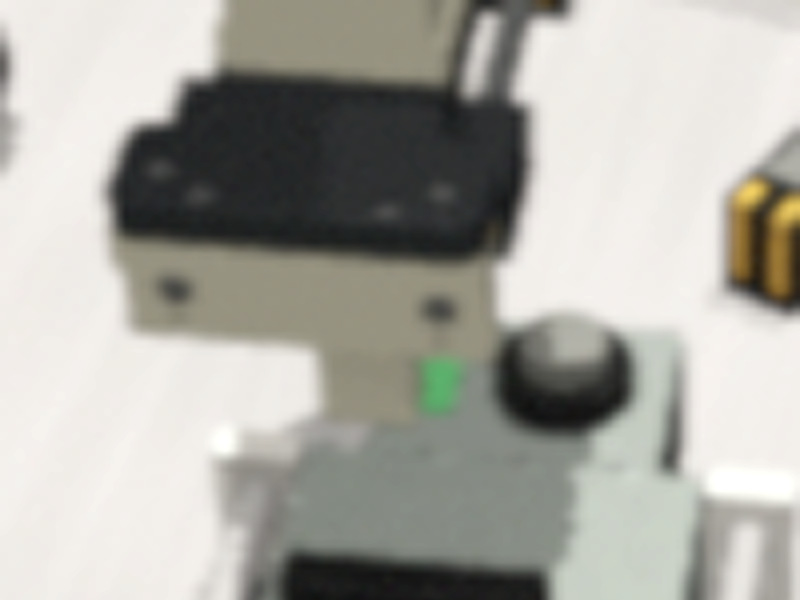

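The crop shows the near fingertip at about (271,202.5) in the full image, where the reported pose predicts (273.7,210.8). The tips seem to be about 20 mm higher than reported. I'll confirm by touch, with shut fingers on top of the pusher bar.

>>> {"fn": "move_arm", "kwargs": {"deltas": [[[0,0,0,0,0,0,0],[0,0,0,0,0,0,0],[0,0,0,0,0,0.02,0],[0,0,0,0,0,0.035,0],[0,0,0,0,0,0.045,0],[0,0,0,0,0,0.05,0],[0,0,0,0,0,0.053,0],[0,0,0,0,0,0.055,0],[0,0,0,0,0,0.055,0]]]}}

```text
t: 5.12
eef_pos: [0.6045, -0.0543, 0.1451]
ee_rot: [3.142, -0.0, 0.089]
force: [0.5, -0.1, 0.5]
width: 0.001
```

Run:
```python
from h import *
N=grab("side"); s=st(); print(s["eef_pos"],s["force"],s["width"])
p=np.array([.604,-.053,.2])
for d in np.r_[np.zeros((1,3)),np.eye(3)*.02]: print(proj(N,p+d)[0])
```

```text
[ 0.60457899 -0.05436352  0.14536593] [-0.47676559  0.34550399  0.04541695] 0.000608337917319943
[276.05739449 201.85888547]
[266.19537291 200.43610043]
[273.39329388 208.61679482]
[275.51539612 194.09242306]
```

>>> {"fn": "move_arm", "kwargs": {"deltas": [[[0,0,0,0,0,0.004,0],[0,0,0,0,0,0.008,0],[0,0,0,0,0,0.011,0],[0,0,0,0,0,0.014,0],[0,0,0,0,0,0.016,0],[0,0,0,0,0,0.018,0],[0,0,0,0,0,0.019,0],[0,0,0,0,0,0.02,0],[0,0,0,0,0,0.02,0]]]}}

```text
t: 5.92
eef_pos: [0.6042, -0.0544, 0.1247]
ee_rot: [3.142, 0.0, 0.089]
force: [-0.5, -0.3, -0.2]
width: 0.0006
```

>>> {"fn": "move_arm", "kwargs": {"deltas": [[[0,0,0,0,0,0.001,0],[0,0,0,0,0,0.002,0],[0,0,0,0,0,0.003,0],[0,0,0,0,0,0.003,0]]]}}

```text
t: 6.25
eef_pos: [0.6041, -0.0544, 0.1217]
ee_rot: [-3.142, 0.0, 0.089]
force: [-0.7, -0.4, 0.1]
width: 0.0001
```

>>> {"fn": "move_arm", "kwargs": {"deltas": [[[0,0,0,0,0,0.001,0],[0,0,0,0,0,0.002,0],[0,0,0,0,0,0.003,0],[0,0,0,0,0,0.003,0]]]}}

```text
t: 6.58
eef_pos: [0.604, -0.0544, 0.1186]
ee_rot: [3.142, 0.0, 0.089]
force: [-0.3, -0.0, -0.5]
width: 0.0003
```

>>> {"fn": "move_arm", "kwargs": {"deltas": [[[0,0,0,0,0,0.001,0],[0,0,0,0,0,0.002,0],[0,0,0,0,0,0.003,0],[0,0,0,0,0,0.003,0]]]}}

```text
t: 6.92
eef_pos: [0.604, -0.0544, 0.1156]
ee_rot: [3.142, 0.0, 0.089]
force: [0.7, -0.2, -0.6]
width: 0.0006
```

>>> {"fn": "move_arm", "kwargs": {"deltas": [[[0,0,0,0,0,0.001,0],[0,0,0,0,0,0.002,0],[0,0,0,0,0,0.003,0],[0,0,0,0,0,0.003,0]]]}}

```text
t: 7.25
eef_pos: [0.6041, -0.0544, 0.1126]
ee_rot: [-3.142, 0.0, 0.089]
force: [-0.0, 0.3, -0.4]
width: 0.0004
```

Run:
```python
from h import *
N=grab("side"); im=cv2.resize(N["frame"][170:260,225:345],(800,600),interpolation=cv2.INTER_CUBIC)
cv2.imwrite("pics/c8.png",cv2.convertScaleAbs(im,alpha=1.3))
s=st();print(proj(N,s["eef_pos"]),np.round(s["q"],4))
```

```text
[[278.36896432 232.61426015]] [ 0.2319  0.3126 -0.2565  0.     -1.002   1.4282]
```

View pics/c8.png

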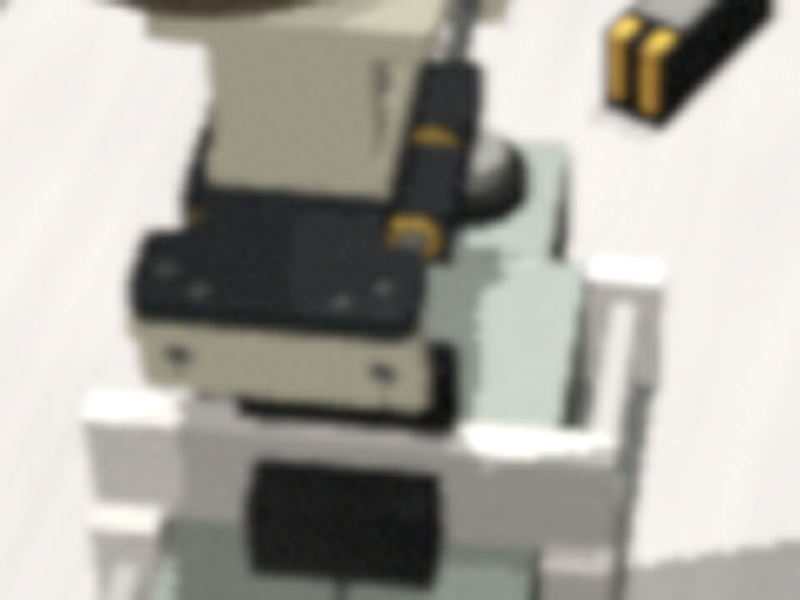

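The crop shows the gripper body over the bar, with the near end of the body hiding the fingers. I'll compare the predicted body edges with those observed: bottom-edge row 193 in c7 and 231.5 in c8.

Run:
```python
from h import *
N=grab("side"); d=np.array([-.0889,.996,0]);e=np.array([.996,.0889,0])
for n,p in(("c7",np.array([.604,-.0535,.2])),("c8",np.array([.604,-.0544,.1126]))):
  for o in(0,.02,.03):
    q=p+[0,0,o]
    print(n,o,"body near bottom L/R",*[proj(N,q+d*.0965+e*k*.039+[0,0,.066])[0].round(1) for k in(1,-1)],"finger near tip (backs) L/R",*[proj(N,q+d*(.046 if n=="c7" else .021)+e*k*.0095)[0].round(1) for k in(1,-1)])
```

```text
c7 0 body near bottom L/R [242.3 208.2] [287. 212.] finger near tip (backs) L/R [267.  217.4] [277.  218.2]
c7 0.02 body near bottom L/R [241.  199.5] [286.6 203.2] finger near tip (backs) L/R [266.3 209.6] [276.4 210.4]
c7 0.03 body near bottom L/R [240.4 195. ] [286.4 198.8] finger near tip (backs) L/R [266.  205.6] [276.1 206.4]
c8 0 body near bottom L/R [247.3 242.7] [288.8 246.3] finger near tip (backs) L/R [272.2 239.5] [281.3 240.3]
c8 0.02 body near bottom L/R [246.3 235.2] [288.5 238.8] finger near tip (backs) L/R [271.6 232.7] [280.8 233.5]
c8 0.03 body near bottom L/R [245.7 231.3] [288.3 235. ] finger near tip (backs) L/R [271.3 229.2] [280.6 230. ]
```

Body and finger edges both fit a tool about 38 mm higher than reported, so I expect contact near a reported z of 0.104. I'll touch on carefully.

>>> {"fn": "move_arm", "kwargs": {"deltas": [[[0,0,0,0,0,0.001,0],[0,0,0,0,0,0.002,0],[0,0,0,0,0,0.003,0],[0,0,0,0,0,0.004,0],[0,0,0,0,0,0.005,0],[0,0,0,0,0,0.005,0]]]}}

```text
t: 7.85
eef_pos: [0.6046, -0.0551, 0.1115]
ee_rot: [3.14, -0.002, 0.09]
force: [-9.7, -0.2, 23.8]
width: 0.0004
```

>>> {"fn": "move_arm", "kwargs": {"deltas": [[[0,0,0,0,0,0.001,0],[0,0,0,0,0,0.002,0],[0,0,0,0,0,0.003,0],[0,0,0,0,0,0.003,0]]]}}

```text
t: 8.18
eef_pos: [0.6048, -0.0559, 0.1113]
ee_rot: [3.139, -0.003, 0.091]
force: [-17.0, 0.2, 42.1]
width: 0.0005
```

Contact came at a reported z of about 0.1118 with the bar top at 0.142, so the real tip height is reported + 0.030. I'll raise, open and come down around the pusher bar.

>>> {"fn": "move_arm", "kwargs": {"deltas": [[[0,0,0,0,0,-0.015,0],[0,0,0,0,0,-0.03,0.06],[0,0,0,0,0,-0.03,0.06],[0,0,0,0,0,-0.03,0.06],[0,0,0,0,0,-0.03,0.06],[0,0,0,0,0,-0.03,0.06],[0,0,0,0,0,-0.02,0.06],[0,0,0,0,0,-0.005,0.06],[0,0,0,0,0,0.007,0.06],[0,0,0,0,0,0.0145,0.06],[0,0,0,0,0,0.0145,0.06],[0,0,0,0,0,0.0145,0.06]]]}}

```text
t: 9.18
eef_pos: [0.6038, -0.0546, 0.0895]
ee_rot: [3.141, 0.002, 0.089]
force: [0.1, -0.4, 1.0]
width: 0.0593
```

>>> {"fn": "move_arm", "kwargs": {"deltas": [[[0,0,0,0,0,0,0.03],[0,0,0,0,0,0,0.005],[0,0,0,0,0,0,0.005],[0,0,0,0,0,0,0.005],[0,0,0,0,0,0,0.005],[0,0,0,0,0,0,0.005],[0,0,0,0,0,0,0.005],[0,0,0,0,0,0,0.005],[0,0,0,0,0,0,0.005],[0,0,0,0,0,0,0.005]]]}}

```text
t: 10.02
eef_pos: [0.6043, -0.0547, 0.0905]
ee_rot: [3.141, -0.0, 0.089]
force: [-0.6, -1.9, 1.8]
width: 0.0137
```

>>> {"fn": "move_arm", "kwargs": {"deltas": [[[0,0,0,0,0.006,0,0.005],[0,0,0,0,0.014,0,0.005],[0,0,0,0,0.022,0,0.005],[0,0,0,0,0.03,0,0.005],[0,0,0,0,0.038,0,0.005],[0,0,0,0,0.047,0,0.005],[0,0,0,0,0.056,0,0.005],[0,0,0,0,0.064,0,0.005],[0,0,0,0,0.072,0,0.005],[0,0,0,0,0.078,0,0.005],[0,0,0,0,0.082,0,0.005],[0,0,0,0,0.082,0,0.005]]]}}

```text
t: 11.02
eef_pos: [0.6117, -0.1379, 0.0906]
ee_rot: [3.141, -0.0, 0.088]
force: [-1.0, -2.5, 4.3]
width: 0.014
```

>>> {"fn": "move_arm", "kwargs": {"deltas": [[[0,0,0,0,0.002,0,0.005],[0,0,0,0,0.004,0,0.005],[0,0,0,0,0.006,0,0.005],[0,0,0,0,0.008,0,0.005],[0,0,0,0,0.008,0,0.005]]]}}

```text
t: 11.43
eef_pos: [0.6119, -0.139, 0.0904]
ee_rot: [-3.135, -0.001, 0.089]
force: [-6.6, 28.1, 12.9]
width: 0.0135
```

Rear stop reached, and its lateral position agrees with the camera estimate to about 2 mm. Now release and go to the hub.

>>> {"fn": "move_arm", "kwargs": {"deltas": [[[0,0,0,0,-0.005,0,0.005],[0,0,0,0,-0.006,0,0.05],[0,0,0,0,-0.006,0,0.05],[0,0,0,0,-0.006,0,0.05],[0,0,0,0,-0.006,0,0.05],[0,0,0,0,-0.006,-0.025,0.05],[0,0,0,0,-0.006,-0.06,0.05],[0,0,0,0,-0.006,-0.08,0.05],[0,0,0,0,-0.006,-0.08,0.05]]]}}

```text
t: 12.18
eef_pos: [0.6145, -0.1391, 0.1757]
ee_rot: [3.14, -0.008, 0.089]
force: [2.0, -0.5, 0.5]
width: 0.0495
```

```bash
python3 d.py .585 .1725 .17 46.3  .585 .1725 .09 46.3
```

```text
t 12.18 p [ 0.6145 -0.1391  0.1757] rpy [179.89  -0.44   5.12] w 0.0495 F [ 2.  -0.5  0.5]
[0.26, -0.38, -41.18, -0.0016, -0.313, 0.0051]
[0.26, -0.38, -41.18, -0.0023, -0.3132, 0.0851]
```

>>> {"fn": "move_arm", "kwargs": {"deltas": [[[0,0,-4,0,-0.03,0,0.05],[0,0,-8,0,-0.06,0,0.05],[0,0,-12,0,-0.09,0,0.05],[0,0,-16,-0.001,-0.12,0,0.05],[0,0,-20,-0.001,-0.15,0,0.05],[0,0,-24,-0.001,-0.18,0,0.05],[0,0,-28,-0.001,-0.21,0,0.05],[0,0,-32,-0.001,-0.24,0,0.05],[0,0,-36,-0.0015,-0.27,0.002,0.05],[0,0,-41,-0.0016,-0.3,0.005,0.05],[0,0,-41,-0.0016,-0.313,0.005,0.05],[0,0,-41,-0.0016,-0.313,0.005,0.05]]]}}

```text
t: 13.18
eef_pos: [0.582, 0.1757, 0.1648]
ee_rot: [-3.141, 0.0, 0.806]
force: [-0.4, -0.7, -0.3]
width: 0.0499
```

```bash
python3 d.py .585 .1725 .09 46.3 .585 .1725 .09 35.3
```

```text
t 13.18 p [0.582  0.1757 0.1648] rpy [-1.7999e+02  3.0000e-02  4.6200e+01] w 0.0499 F [-0.4 -0.7 -0.3]
[-0.01, 0.03, -0.1, -0.0002, 0.0043, 0.0748]
[-0.0, 0.03, 10.9, -0.0002, 0.0043, 0.0748]
```

>>> {"fn": "move_arm", "kwargs": {"deltas": [[[0,0,0,0,0.0043,0.02,0.05],[0,0,0,0,0.0043,0.045,0.05],[0,0,0,0,0.0043,0.065,0.05],[0,0,0,0,0.0043,0.075,0.05],[0,0,0,0,0.0043,0.075,0.05],[0,0,0,0,0.0043,0.075,0.005],[0,0,0,0,0.0043,0.075,0.005],[0,0,0,0,0.0043,0.075,0.005],[0,0,0,0,0.0043,0.075,0.005],[0,0,0,0,0.0043,0.075,0.005],[0,0,0,0,0.0043,0.075,0.005],[0,0,0,0,0.0043,0.075,0.005]]]}}

```text
t: 14.18
eef_pos: [0.5844, 0.1718, 0.091]
ee_rot: [-3.14, -0.001, 0.805]
force: [-7.4, 6.1, 6.0]
width: 0.0138
```

>>> {"fn": "move_arm", "kwargs": {"deltas": [[[0,0,0,0,0,0,0.005],[0,0,0,0,0,0,0.005],[0,0,2,0,0,0,0.005],[0,0,4.5,0,0,0,0.005],[0,0,7,0,0,0,0.005],[0,0,9.5,0,0,0,0.005],[0,0,11,0,0,0,0.005],[0,0,11,0,0,0,0.005],[0,0,11,0,0,0,0.005],[0,0,11,0,0,0,0.005]]]}}

```text
t: 15.02
eef_pos: [0.5841, 0.1721, 0.091]
ee_rot: [-3.139, -0.0, 0.613]
force: [-9.3, 6.8, 5.7]
width: 0.0142
```

>>> {"fn": "move_arm", "kwargs": {"deltas": [[[0,0,0,0,0,0,0.07],[0,0,0,0,0,0,0.07],[0,0,0,0,0,0,0.07],[0,0,0,0,0,-0.02,0.07],[0,0,0,0,0,-0.06,0.07],[0,0,0,0,0,-0.09,0.07],[0,0,7,0,0,-0.09,0.07],[0,0,14,0,0,-0.09,0.07],[0,0,21,0,0,-0.09,0.07],[0,0,28,0,0,-0.09,0.07],[0,0,35,0,0,-0.09,0.07],[0,0,42,0,0,-0.09,0.07]]]}}

```text
t: 16.02
eef_pos: [0.5854, 0.1702, 0.1803]
ee_rot: [3.141, -0.0, -0.126]
force: [-0.9, -0.4, -0.2]
width: 0.0701
```

```bash
python3 d.py .433 -.0395 .18 -115.5  .433 -.0395 .05 -115.5
```

```text
t 16.02 p [0.5854 0.1702 0.1803] rpy [179.99  -0.    -7.25] w 0.0701 F [-0.9 -0.4 -0.2]
[0.0, -0.01, 108.25, -0.1247, 0.2273, 0.0004]
[0.0, -0.01, 108.25, -0.1247, 0.2273, 0.1304]
```

>>> {"fn": "move_arm", "kwargs": {"deltas": [[[0,0,7,-0.0104,0.0189,0,0.07],[0,0,14,-0.0208,0.0379,0,0.07],[0,0,21,-0.0312,0.0568,0,0.07],[0,0,28,-0.0416,0.0758,0,0.07],[0,0,35,-0.052,0.0947,0,0.07],[0,0,42,-0.0624,0.1137,0,0.07],[0,0,49,-0.0727,0.1326,0,0.07],[0,0,56,-0.0831,0.1515,0,0.07],[0,0,63,-0.0935,0.1705,0,0.07],[0,0,70,-0.1039,0.1894,0,0.07],[0,0,77,-0.1143,0.2084,0,0.07],[0,0,84,-0.1247,0.2273,0,0.07]]]}}

```text
t: 17.02
eef_pos: [0.4336, -0.0412, 0.1804]
ee_rot: [-3.141, -0.0, -1.592]
force: [-0.1, -1.1, -0.2]
width: 0.07
```

```bash
python3 - <<'E'
from h import *
N=grab("side"); h=hull_dark(N,(254,318),r=34,th=70); print("bar",cv2.minAreaRect(h))
u,v=(355,279); 
try: print("B",cv2.minAreaRect(hull_dark(N,(u,v))))
except Exception as e: print(e)
for a in(38,36,34,32):
    d=np.array([np.cos(np.radians(a)),np.sin(np.radians(a))])
    b=box(.586,.172,np.radians(a),.111,.08,.014,.034); print(a,cv2.minAreaRect(cv2.convexHull(proj(N,b).astype(np.float32))))
E
python3 d.py .433 -.0395 .18 -115.5
```

```text
bar ((254.4158172607422, 318.65838623046875), (13.82832145690918, 45.41867446899414), 70.25315856933594)
B ((354.1852722167969, 279.5939025878906), (17.683124542236328, 43.17503356933594), 40.91437911987305)
38 ((255.30963134765625, 318.4398498535156), (17.88143539428711, 49.07880783081055), 68.81451416015625)
36 ((255.33181762695312, 318.4271240234375), (17.914953231811523, 48.7750129699707), 70.44685363769531)
34 ((255.35458374023438, 318.41534423828125), (17.941421508789062, 48.45133590698242), 72.07231140136719)
32 ((255.3778533935547, 318.4047546386719), (17.961057662963867, 48.10783767700195), 73.69226837158203)
t 17.07 p [ 0.431  -0.0431  0.1803] rpy [ 1.7994e+02 -1.0000e-02 -9.1810e+01] w 0.0702 F [-4.3 -2.7 -1.6]
[0.06, -0.02, 23.69, -0.0037, -0.0019, 0.0003]
```

Run:
```python
from h import *
N=grab("side")
h=cv2.convexHull(hull_dark(N,(354,279)).astype(np.float32))
def c(p):
    q=cv2.convexHull(proj(N,box(*p,0)).astype(np.float32)); i=cv2.intersectConvexConvex(h,q)[0]; a,b=cv2.contourArea(h),cv2.contourArea(q); return 1-i/(a+b-i)
x0=np.array([.4334,-.0403,1.125]); print(c(x0))
r=minimize(c,x0,method='Nelder-Mead',options=dict(initial_simplex=[x0,x0+[.01,0,0],x0+[0,.01,0],x0+[0,0,.15]])); print(r.x,np.degrees(r.x[2]),r.fun)
```

```text
0.22500004657585349
[ 0.43220915 -0.04040565  1.24956121] 71.5945832908539 0.18971257814661724
```

>>> {"fn": "move_arm", "kwargs": {"deltas": [[[0,0,7,-0.002,-0.001,0,0.07],[0,0,14,-0.0037,-0.002,0,0.07],[0,0,20,-0.0037,-0.002,0.02,0.07],[0,0,23.7,-0.0037,-0.002,0.055,0.07],[0,0,23.7,-0.0037,-0.002,0.09,0.07],[0,0,23.7,-0.0037,-0.002,0.125,0.07],[0,0,23.7,-0.0037,-0.002,0.15,0.07],[0,0,23.7,-0.0037,-0.002,0.165,0.07],[0,0,23.7,-0.0037,-0.002,0.175,0.07],[0,0,23.7,-0.0037,-0.002,0.182,0.07],[0,0,23.7,-0.0037,-0.002,0.182,0.07],[0,0,23.7,-0.0037,-0.002,0.182,0.07]]]}}

```text
t: 18.12
eef_pos: [0.4366, -0.0364, -0.0015]
ee_rot: [3.142, -0.0, -1.999]
force: [0.0, -0.8, 0.7]
width: 0.07
```

```bash
python3 d.py .433 -.0395 -.018 -115.5
```

```text
t 18.12 p [ 0.4366 -0.0364 -0.0015] rpy [ 1.8000e+02 -2.0000e-02 -1.1455e+02] w 0.07 F [ 0.  -0.8  0.7]
[0.0, -0.02, 0.95, 0.0043, 0.002, 0.0165]
```

>>> {"fn": "move_arm", "kwargs": {"deltas": [[[0,0,1,0.0043,0.002,0.005,0.07],[0,0,1,0.0043,0.002,0.01,0.07],[0,0,1,0.0043,0.002,0.014,0.07],[0,0,1,0.0043,0.002,0.016,0.07],[0,0,1,0.0043,0.002,0.016,0.02],[0,0,1,0.0043,0.002,0.016,0.02],[0,0,1,0.0043,0.002,0.016,0.02],[0,0,1,0.0043,0.002,0.016,0.02],[0,0,1,0.0043,0.002,0.016,0.02],[0,0,1,0.0043,0.002,0.016,0.02],[0,0,1,0.0043,0.002,0.016,0.02]]], "force": 25}}

```text
t: 19.03
eef_pos: [0.4327, -0.0395, -0.0176]
ee_rot: [-3.142, 0.0, -2.017]
force: [0.4, 0.7, 1.0]
width: 0.0296
```

>>> {"fn": "move_arm", "kwargs": {"deltas": [[[0,0,0,0,0,-0.005,0.02],[0,0,0,0,0,-0.015,0.02],[0,0,0,0,0,-0.03,0.02],[0,0,0,0,0,-0.048,0.02],[0,0,0,0,0,-0.066,0.02],[0,0,0,0,0,-0.084,0.02],[0,0,0,0,0,-0.1,0.02],[0,0,0,0,0,-0.11,0.02],[0,0,0,0,0,-0.115,0.02],[0,0,0,0,0,-0.115,0.02]]]}}

```text
t: 19.87
eef_pos: [0.4332, -0.0394, 0.0985]
ee_rot: [-3.14, 0.002, -2.017]
force: [-0.1, 0.1, -1.3]
width: 0.0296
```

```bash
python3 d.py .604 -.039 .0975 -84.9  .604 -.039 .045 -84.9
```

```text
t 19.87 p [ 0.4332 -0.0394  0.0985] rpy [-1.7991e+02  9.0000e-02 -1.1558e+02] w 0.0296 F [-0.1  0.1 -1.3]
[-0.11, 0.06, -30.68, -0.0741, -0.1539, 0.0013]
[-0.11, 0.06, -30.68, -0.074, -0.1538, 0.0538]
```

>>> {"fn": "move_arm", "kwargs": {"deltas": [[[0,0,-2,-0.004,-0.008,0,0.02],[0,0,-5,-0.011,-0.023,0,0.02],[0,0,-8,-0.019,-0.04,0,0.02],[0,0,-11,-0.027,-0.057,0,0.02],[0,0,-15,-0.036,-0.075,0,0.02],[0,0,-19,-0.045,-0.093,0,0.02],[0,0,-23,-0.054,-0.112,0,0.02],[0,0,-27,-0.063,-0.131,0,0.02],[0,0,-30,-0.07,-0.146,0,0.02],[0,0,-30.7,-0.0741,-0.1539,0,0.02],[0,0,-30.7,-0.0741,-0.1539,0,0.02],[0,0,-30.7,-0.0741,-0.1539,0,0.02]]]}}

```text
t: 20.87
eef_pos: [0.6025, -0.0393, 0.096]
ee_rot: [3.139, -0.0, -1.484]
force: [-0.4, -0.5, -2.0]
width: 0.0299
```

```bash
python3 d.py .604 -.039 .045 -84.9;  python3 - <<'E'
from h import *
T=grab("top");N=grab("side")
a=cv2.resize(N["frame"][150:290,215:385],(680,560),interpolation=cv2.INTER_CUBIC); cv2.imwrite("pics/d1.png",a)
E
```

```text
t 20.87 p [ 0.6025 -0.0393  0.096 ] rpy [179.86  -0.   -85.  ] w 0.0299 F [-0.4 -0.5 -2. ]
[0.14, -0.0, -0.1, -0.0002, -0.0017, 0.051]
```

View pics/d1.png

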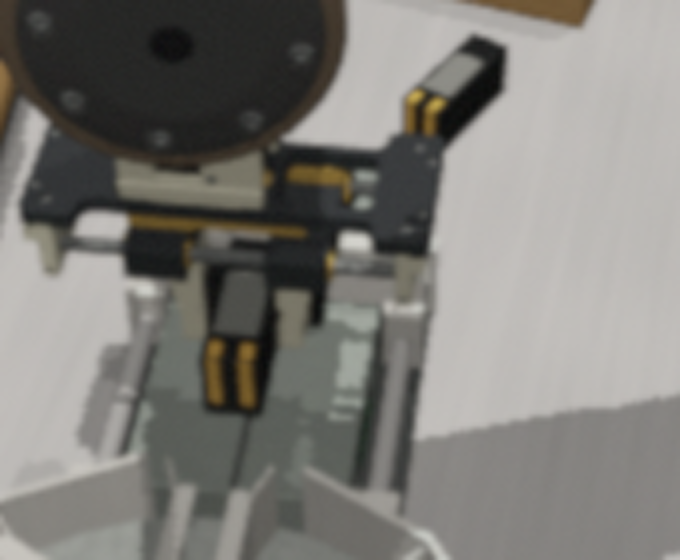

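The picture shows the pack held over the tray with its contact end towards the gate, in line with the dark line and the empty narrow bay. I'll lower and release it.

>>> {"fn": "move_arm", "kwargs": {"deltas": [[[0,0,0,0,-0.0017,0.01,0.02],[0,0,0,0,-0.0017,0.025,0.02],[0,0,0,0,-0.0017,0.038,0.02],[0,0,0,0,-0.0017,0.046,0.02],[0,0,0,0,-0.0017,0.051,0.02],[0,0,0,0,-0.0017,0.051,0.02],[0,0,0,0,-0.0017,0.051,0.05],[0,0,0,0,-0.0017,0.051,0.05],[0,0,0,0,-0.0017,0.051,0.05],[0,0,0,0,-0.0017,0.051,0.05]]]}}

```text
t: 21.8
eef_pos: [0.6058, -0.0389, 0.0472]
ee_rot: [-3.14, 0.0, -1.481]
force: [-0.2, -1.3, -0.2]
width: 0.0482
```

>>> {"fn": "move_arm", "kwargs": {"deltas": [[[0,0,0,0,0,0,0.05],[0,0,0,0,0,-0.02,0.05],[0,0,0,0,0,-0.05,0.05],[0,0,0,0,0,-0.085,0.05],[0,0,0,0,0,-0.1,0.05],[0,0,0,0,0,-0.1,0.05],[0,0,0,0,0,-0.1,0.05]]]}}

```text
t: 22.38
eef_pos: [0.6059, -0.0388, 0.1479]
ee_rot: [-3.139, 0.001, -1.482]
force: [-0.2, 0.8, -1.4]
width: 0.0503
```

```bash
python3 d.py .612 -.138 .145 5.1 .612 -.138 .145 -174.9  .612 -.138 .09 -174.9; python3 -c "
from h import *
print(st()['q'])"
```

```text
t 22.38 p [ 0.6059 -0.0388  0.1479] rpy [-1.7983e+02  3.0000e-02 -8.4890e+01] w 0.0503 F [-0.2  0.8 -1.4]
[-0.16, -0.11, -89.99, 0.0993, 0.0027, 0.0028]
[-0.11, 0.16, 90.01, 0.0993, 0.0027, 0.0028]
[-0.11, 0.16, 90.01, 0.0994, 0.0029, 0.0578]
[ 2.57369697e-01  2.80951282e-01 -2.13902432e-01 -1.12562356e-04
 -1.07291666e+00 -1.68088644e-01]
```

>>> {"fn": "move_arm", "kwargs": {"deltas": [[[0,0,7,0.009,0,0,0.05],[0,0,14,0.018,0,0,0.05],[0,0,21,0.027,0,0,0.05],[0,0,28,0.036,0.001,0,0.05],[0,0,35,0.045,0.001,0,0.05],[0,0,42,0.054,0.001,0,0.05],[0,0,49,0.063,0.002,0,0.05],[0,0,56,0.072,0.002,0,0.05],[0,0,63,0.081,0.002,0,0.05],[0,0,70,0.09,0.0027,0,0.05],[0,0,77,0.0993,0.0027,0,0.05],[0,0,84,0.0993,0.0027,0,0.05]]]}}

```text
t: 23.38
eef_pos: [0.6105, -0.1395, 0.1448]
ee_rot: [3.141, -0.002, -2.955]
force: [-0.3, -0.1, 0.6]
width: 0.0502
```

```bash
python3 d.py .612 -.138 .09 -174.9
python3 - <<'E'
from h import *
T=grab("top");N=grab("side")
cv2.imwrite("pics/d2.png",cv2.resize(np.hstack([T["frame"][170:270,250:400],N["frame"][190:290,225:375]]),(800,267)))
E
```

```text
t 23.38 p [ 0.6105 -0.1395  0.1448] rpy [ 1.7998e+02 -1.4000e-01 -1.6929e+02] w 0.0502 F [-0.3 -0.1  0.6]
[0.01, -0.14, 5.61, -0.0019, 0.0011, 0.0548]
```

Lower around the pusher bar, grip it, and push forwards. At ψ = -175 tool +y points towards the carousel.

>>> {"fn": "move_arm", "kwargs": {"deltas": [[[0,0,5.6,-0.0019,0.001,0,0.05],[0,0,5.6,-0.0019,0.001,0.02,0.05],[0,0,5.6,-0.0019,0.001,0.04,0.05],[0,0,5.6,-0.0019,0.001,0.055,0.05],[0,0,5.6,-0.0019,0.001,0.055,0.05],[0,0,5.6,-0.0019,0.001,0.055,0.005],[0,0,5.6,-0.0019,0.001,0.055,0.005],[0,0,5.6,-0.0019,0.001,0.055,0.005],[0,0,5.6,-0.0019,0.001,0.055,0.005],[0,0,5.6,-0.0019,0.001,0.055,0.005],[0,0,5.6,-0.0019,0.001,0.055,0.005],[0,0,5.6,-0.0019,0.001,0.055,0.005]]], "force": 30}}

```text
t: 24.48
eef_pos: [0.6133, -0.1369, 0.092]
ee_rot: [-3.142, 0.001, -3.045]
force: [-0.4, 0.2, 3.3]
width: 0.014
```

>>> {"fn": "move_arm", "kwargs": {"deltas": [[[0,0,0,0,0.004,0,0.005],[0,0,0,0,0.01,0,0.005],[0,0,0,0,0.016,0,0.005],[0,0,0,0,0.022,0,0.005],[0,0,0,0,0.028,0,0.005],[0,0,0,0,0.034,0,0.005],[0,0,0,0,0.04,0,0.005],[0,0,0,0,0.046,0,0.005],[0,0,0,0,0.052,0,0.005],[0,0,0,0,0.058,0,0.005],[0,0,0,0,0.064,0,0.005],[0,0,0,0,0.07,0,0.005]]]}}

```text
t: 25.48
eef_pos: [0.607, -0.0665, 0.0919]
ee_rot: [-3.141, 0.002, -3.045]
force: [2.6, -3.4, 5.0]
width: 0.0141
```

>>> {"fn": "move_arm", "kwargs": {"deltas": [[[0,0,0,0,0.006,0,0.005],[0,0,0,0,0.012,0,0.005],[0,0,0,0,0.018,0,0.005],[0,0,0,0,0.024,0,0.005],[0,0,0,0,0.03,0,0.005],[0,0,0,0,0.036,0,0.005],[0,0,0,0,0.042,0,0.005],[0,0,0,0,0.048,0,0.005],[0,0,0,0,0.054,0,0.005],[0,0,0,0,0.059,0,0.005],[0,0,0,0,0.063,0,0.005],[0,0,0,0,0.066,0,0.005]]]}}

```text
t: 26.48
eef_pos: [0.6011, -0.0006, 0.0919]
ee_rot: [3.142, 0.002, -3.045]
force: [5.7, -3.4, 5.3]
width: 0.0135
```

>>> {"fn": "move_arm", "kwargs": {"deltas": [[[0,0,0,0,0.002,0,0.005],[0,0,0,0,0.004,0,0.005],[0,0,0,0,0.006,0,0.005],[0,0,0,0,0.008,0,0.005],[0,0,0,0,0.009,0,0.005],[0,0,0,0,0.009,0,0.005]]]}}

```text
t: 26.98
eef_pos: [0.6006, 0.0042, 0.0919]
ee_rot: [-3.137, 0.001, -3.045]
force: [10.2, -22.0, 1.1]
width: 0.0139
```

Front stop reached (travel 143 mm, 22 N). I'll draw the pusher back.

>>> {"fn": "move_arm", "kwargs": {"deltas": [[[0,0,0,0,-0.006,0,0.005],[0,0,0,0,-0.016,0,0.005],[0,0,0,0,-0.03,0,0.005],[0,0,0,0,-0.045,0,0.005],[0,0,0,0,-0.06,0,0.005],[0,0,0,0,-0.075,0,0.005],[0,0,0,0,-0.09,0,0.005],[0,0,0,0,-0.105,0,0.005],[0,0,0,0,-0.12,0,0.005],[0,0,0,0,-0.132,0,0.005],[0,0,0,0,-0.14,0,0.005],[0,0,0,0,-0.144,0,0.005]]]}}

```text
t: 27.98
eef_pos: [0.6132, -0.1357, 0.0919]
ee_rot: [3.141, 0.001, -3.046]
force: [-0.1, 2.7, 9.5]
width: 0.0138
```

>>> {"fn": "move_arm", "kwargs": {"deltas": [[[0,0,0,0,-0.002,0,0.005],[0,0,0,0,-0.004,0,0.005],[0,0,0,0,-0.006,0,0.005],[0,0,0,0,-0.006,0,0.005],[0,0,0,0,-0.003,0,0.005],[0,0,0,0,-0.003,0,0.05],[0,0,0,0,-0.003,0,0.05],[0,0,0,0,-0.003,0,0.05],[0,0,0,0,-0.003,0,0.05],[0,0,0,0,-0.003,-0.03,0.05],[0,0,0,0,-0.003,-0.06,0.05],[0,0,0,0,-0.003,-0.08,0.05]]]}}

```text
t: 28.98
eef_pos: [0.6135, -0.1391, 0.1733]
ee_rot: [-3.141, 0.0, -3.045]
force: [0.8, -0.4, 0.9]
width: 0.0491
```

```bash
python3 d.py .585 .1715 .17 -143.8  .585 .1715 .09 -143.8;  python3 - <<'E'
from h import *
N=grab("side"); h=hull_dark(N,(254,318),r=34,th=70); print("bar",cv2.minAreaRect(h)); cv2.imwrite("pics/d3.png",N["frame"])
print("A",cv2.minAreaRect(hull_dark(N,(328,173))))
E
```

```text
t 28.98 p [ 0.6135 -0.1391  0.1733] rpy [-1.7997e+02  3.0000e-02 -1.7448e+02] w 0.0491 F [ 0.8 -0.4  0.9]
[-0.03, 0.02, -30.68, -0.0015, 0.3119, 0.0031]
[-0.03, 0.02, -30.68, -0.0015, 0.3119, 0.0831]
bar ((254.3927001953125, 318.56585693359375), (14.470239639282227, 46.176361083984375), 69.775146484375)
A ((331.91290283203125, 174.4383544921875), (11.442946434020996, 29.87592887878418), 21.25050163269043)
```

>>> {"fn": "move_arm", "kwargs": {"deltas": [[[0,0,-3,0,0.03,0,0.05],[0,0,-6,0,0.06,0,0.05],[0,0,-9,0,0.09,0,0.05],[0,0,-12,0,0.12,0,0.05],[0,0,-15,0,0.15,0,0.05],[0,0,-18,-0.001,0.18,0,0.05],[0,0,-21,-0.001,0.21,0,0.05],[0,0,-24,-0.001,0.24,0,0.05],[0,0,-27,-0.0015,0.27,0,0.05],[0,0,-30.7,-0.0015,0.3,0,0.05],[0,0,-30.7,-0.0015,0.3119,0,0.05],[0,0,-30.7,-0.0015,0.3119,0,0.05]]]}}

```text
t: 30.03
eef_pos: [0.5841, 0.1741, 0.1705]
ee_rot: [3.141, -0.001, -2.508]
force: [-0.7, -0.7, 0.6]
width: 0.0499
```

```bash
python3 d.py .585 .1715 .09 -143.8
python3 - <<'E'
from h import *
T=grab("top"); x=T["frame"]; cv2.imwrite("pics/d4.png",x)
print("A",cv2.minAreaRect(hull_dark(T,(462,232))))
N=grab("side"); print("A",cv2.minAreaRect(hull_dark(N,(328,173))))
cv2.imwrite("pics/d5.png",N["frame"])
E
```

```text
t 30.03 p [0.5841 0.1741 0.1705] rpy [ 1.7997e+02 -5.0000e-02 -1.4367e+02] w 0.0499 F [-0.7 -0.7  0.6]
[0.03, -0.05, 0.13, 0.0008, -0.0027, 0.0805]
A ((461.94830322265625, 232.87928771972656), (40.2958869934082, 14.298539161682129), 21.801406860351562)
A ((315.0, 198.5), (11.0, 36.0), 90.0)
```

A has not moved in the top view. I'll grip the hub bar and turn it about 119° counter-clockwise.

>>> {"fn": "move_arm", "kwargs": {"deltas": [[[0,0,0,0.001,-0.0027,0.02,0.05],[0,0,0,0.001,-0.0027,0.045,0.05],[0,0,0,0.001,-0.0027,0.065,0.05],[0,0,0,0.001,-0.0027,0.08,0.05],[0,0,0,0.001,-0.0027,0.08,0.05],[0,0,0,0.001,-0.0027,0.08,0.005],[0,0,0,0.001,-0.0027,0.08,0.005],[0,0,0,0.001,-0.0027,0.08,0.005],[0,0,0,0.001,-0.0027,0.08,0.005],[0,0,0,0.001,-0.0027,0.08,0.005],[0,0,0,0.001,-0.0027,0.08,0.005],[0,0,0,0.001,-0.0027,0.08,0.005]]]}}

```text
t: 31.13
eef_pos: [0.5838, 0.1718, 0.0923]
ee_rot: [3.138, 0.001, -2.509]
force: [-14.3, 13.4, 9.8]
width: 0.0138
```

>>> {"fn": "move_arm", "kwargs": {"deltas": [[[0,0,0,0,0,0,0.005],[0,0,-3,0,0,0,0.005],[0,0,-7,0,0,0,0.005],[0,0,-12,0,0,0,0.005],[0,0,-17,0,0,0,0.005],[0,0,-22,0,0,0,0.005],[0,0,-27,0,0,0,0.005],[0,0,-32,0,0,0,0.005],[0,0,-37,0,0,0,0.005],[0,0,-42,0,0,0,0.005],[0,0,-46,0,0,0,0.005],[0,0,-48,0,0,0,0.005]]]}}

```text
t: 32.13
eef_pos: [0.5858, 0.1707, 0.0922]
ee_rot: [-3.14, 0.002, -1.667]
force: [-2.4, 5.9, 2.7]
width: 0.0144
```

>>> {"fn": "move_arm", "kwargs": {"deltas": [[[0,0,-2,0,0,0,0.005],[0,0,-6,0,0,0,0.005],[0,0,-11,0,0,0,0.005],[0,0,-16,0,0,0,0.005],[0,0,-21,0,0,0,0.005],[0,0,-26,0,0,0,0.005],[0,0,-31,0,0,0,0.005],[0,0,-36,0,0,0,0.005],[0,0,-41,0,0,0,0.005],[0,0,-46,0,0,0,0.005],[0,0,-50,0,0,0,0.005],[0,0,-52,0,0,0,0.005]]]}}

```text
t: 33.13
eef_pos: [0.5883, 0.1716, 0.0922]
ee_rot: [-3.135, -0.001, -0.759]
force: [7.3, 7.0, -4.3]
width: 0.0137
```

>>> {"fn": "move_arm", "kwargs": {"deltas": [[[0,0,-2,0,0,0,0.005],[0,0,-6,0,0,0,0.005],[0,0,-11,0,0,0,0.005],[0,0,-15,0,0,0,0.005],[0,0,-17,0,0,0,0.005],[0,0,-18.5,0,0,0,0.005],[0,0,-18.5,0,0,0,0.005],[0,0,-18.5,0,0,0,0.005],[0,0,-18.5,0,0,0,0.005]]]}}

```text
t: 33.88
eef_pos: [0.5888, 0.1724, 0.0922]
ee_rot: [-3.135, -0.004, -0.44]
force: [9.1, 9.3, -6.7]
width: 0.0138
```

>>> {"fn": "move_arm", "kwargs": {"deltas": [[[0,0,0,0,0,0,0.07],[0,0,0,0,0,0,0.07],[0,0,0,0,0,0,0.07],[0,0,0,0,0,-0.02,0.07],[0,0,0,0,0,-0.06,0.07],[0,0,0,0,0,-0.09,0.07],[0,0,7,0,0,-0.09,0.07],[0,0,14,0,0,-0.09,0.07],[0,0,21,0,0,-0.09,0.07],[0,0,28,0,0,-0.09,0.07],[0,0,35,0,0,-0.09,0.07],[0,0,35,0,0,-0.09,0.07]]]}}

```text
t: 34.88
eef_pos: [0.5851, 0.1686, 0.1815]
ee_rot: [3.141, 0.0, -1.058]
force: [-0.0, -0.4, 0.2]
width: 0.0704
```

```bash
python3 d.py .556 -.387 .18 -110.5
```

```text
t 34.88 p [0.5851 0.1686 0.1815] rpy [179.97   0.   -60.62] w 0.0704 F [-0.  -0.4  0.2]
[0.02, -0.01, 49.88, 0.4699, 0.2979, 0.0016]
```

>>> {"fn": "move_arm", "kwargs": {"deltas": [[[0,0,4,0.025,0.016,0,0.07],[0,0,8,0.055,0.035,0,0.07],[0,0,12,0.085,0.054,0,0.07],[0,0,16,0.115,0.073,0,0.07],[0,0,20,0.145,0.092,0,0.07],[0,0,25,0.175,0.111,0,0.07],[0,0,30,0.205,0.13,0,0.07],[0,0,34,0.235,0.149,0,0.07],[0,0,38,0.265,0.168,0,0.07],[0,0,42,0.295,0.187,0,0.07],[0,0,46,0.325,0.206,0,0.07],[0,0,49.9,0.355,0.225,0,0.07]]]}}

```text
t: 35.88
eef_pos: [0.5654, -0.2526, 0.1816]
ee_rot: [3.142, -0.0, -1.922]
force: [1.8, 0.1, 1.6]
width: 0.0702
```

```bash
python3 d.py .556 -.387 .18 -110.5
python3 - <<'E'
from h import *
N=grab("side"); T=grab("top")
for a in(-26.5,-25,-23.5,-22):
    print(a,cv2.minAreaRect(cv2.convexHull(proj(N,box(.586,.172,np.radians(a),.111,.08,.014,.034)).astype(np.float32)))[2])
print("bar",cv2.minAreaRect(hull_dark(N,(254,318),r=34,th=70)))
for f,u in((N,(328,173)),(T,(462,232))): print("A",cv2.minAreaRect(hull_dark(f,u)))
cv2.imwrite("pics/d6.png",cv2.resize(np.hstack([cv2.resize(N["frame"][130:410,160:400],(480,560)),cv2.resize(T["frame"][140:300,140:235],(332,560))]),(800,552)))
E
```

```text
t 35.88 p [ 0.5654 -0.2526  0.1816] rpy [ 180.     -0.   -110.11] w 0.0702 F [1.8 0.1 1.6]
[0.0, -0.0, 0.39, 0.1294, -0.0374, 0.0016]
-26.5 35.62630844116211
-25 34.07051467895508
-23.5 32.53037643432617
-22 31.00566864013672
bar ((253.73072814941406, 318.65386962890625), (46.317466735839844, 11.926054000854492), 33.6900634765625)
A ((328.3258056640625, 173.84161376953125), (13.31891918182373, 33.23003005981445), 42.273685455322266)
A ((462.0531921386719, 224.09767150878906), (45.70556640625, 63.07368087768555), 79.87532806396484)
```

View pics/d6.png

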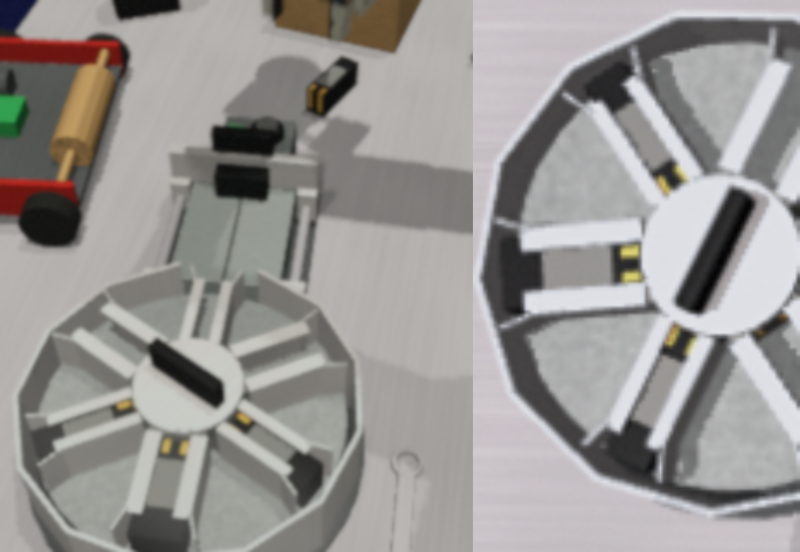

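The left half shows an empty narrow bay facing the tray line and the pusher at the rear. The right half shows the loaded pack in its bay, as deep as the other two. Pack A has not moved. I'll move over it and descend.

>>> {"fn": "move_arm", "kwargs": {"deltas": [[[0,0,0,0.03,-0.009,0,0.07],[0,0,0,0.065,-0.019,0,0.07],[0,0,0,0.1,-0.029,0,0.07],[0,0,0,0.13,-0.0374,0,0.07],[0,0,0,0.13,-0.0374,0.035,0.07],[0,0,0,0.13,-0.0374,0.07,0.07],[0,0,0,0.13,-0.0374,0.105,0.07],[0,0,0,0.13,-0.0374,0.14,0.07],[0,0,0,0.13,-0.0374,0.165,0.07],[0,0,0,0.13,-0.0374,0.18,0.07],[0,0,0,0.13,-0.0374,0.18,0.07]]]}}

```text
t: 36.9
eef_pos: [0.5534, -0.3842, -0.003]
ee_rot: [3.134, 0.001, -1.92]
force: [-0.3, -0.2, -0.5]
width: 0.0701
```

```bash
python3 d.py .555 -.3875 -.0176 -109.5
python3 - <<'E'
from h import *
N=grab("side"); print("A",cv2.minAreaRect(hull_dark(N,(328,173))))
E
```

```text
t 36.9 p [ 0.5534 -0.3842 -0.003 ] rpy [ 1.7958e+02  3.0000e-02 -1.0999e+02] w 0.0701 F [-0.3 -0.2 -0.5]
[0.42, 0.03, -0.49, 0.0025, -0.0027, 0.0146]
A ((336.84423828125, 162.78689575195312), (47.893409729003906, 45.53947448730469), 84.80557250976562)
```

>>> {"fn": "move_arm", "kwargs": {"deltas": [[[0,0,-0.5,0.0025,-0.0025,0.005,0.07],[0,0,-0.5,0.0025,-0.0025,0.01,0.07],[0,0,-0.5,0.0025,-0.0025,0.0146,0.07],[0,0,-0.5,0.0025,-0.0025,0.0146,0.07],[0,0,-0.5,0.0025,-0.0025,0.0146,0.02],[0,0,-0.5,0.0025,-0.0025,0.0146,0.02],[0,0,-0.5,0.0025,-0.0025,0.0146,0.02],[0,0,-0.5,0.0025,-0.0025,0.0146,0.02],[0,0,-0.5,0.0025,-0.0025,0.0146,0.02],[0,0,-0.5,0.0025,-0.0025,0.0146,0.02],[0,0,-0.5,0.0025,-0.0025,0.0146,0.02]]], "force": 25}}

```text
t: 37.87
eef_pos: [0.5575, -0.3889, -0.0132]
ee_rot: [3.141, -0.0, -1.914]
force: [-1.2, 0.2, -0.2]
width: 0.0296
```

>>> {"fn": "move_arm", "kwargs": {"deltas": [[[0,0,0,0,0,-0.005,0.02],[0,0,0,0,0,-0.015,0.02],[0,0,0,0,0,-0.03,0.02],[0,0,0,0,0,-0.05,0.02],[0,0,0,0,0,-0.075,0.02],[0,0,0,0,0,-0.1,0.02],[0,0,0,0,0,-0.125,0.02],[0,0,0,0,0,-0.145,0.02],[0,0,0,0,0,-0.16,0.02],[0,0,0,0,0,-0.165,0.02],[0,0,0,0,0,-0.165,0.02]]]}}

```text
t: 38.78
eef_pos: [0.5586, -0.3893, 0.1541]
ee_rot: [-3.138, -0.0, -1.914]
force: [0.2, -0.9, -2.2]
width: 0.0302
```

```bash
python3 d.py .604 -.039 .147 -84.9
```

```text
t 38.78 p [ 0.5586 -0.3893  0.1541] rpy [-1.7980e+02 -1.0000e-02 -1.0968e+02] w 0.0302 F [ 0.2 -0.9 -2.2]
[-0.2, -0.05, -24.78, -0.3451, 0.0753, 0.0068]
```

>>> {"fn": "move_arm", "kwargs": {"deltas": [[[0,0,-1,-0.01,0.002,0,0.02],[0,0,-3,-0.03,0.0065,0,0.02],[0,0,-5,-0.06,0.013,0,0.02],[0,0,-8,-0.095,0.0205,0,0.02],[0,0,-11,-0.13,0.0285,0,0.02],[0,0,-13,-0.165,0.036,0,0.02],[0,0,-16,-0.2,0.0435,0,0.02],[0,0,-19,-0.235,0.0515,0,0.02],[0,0,-21,-0.27,0.059,0,0.02],[0,0,-23,-0.305,0.0665,0,0.02],[0,0,-24.8,-0.333,0.0727,0,0.02],[0,0,-24.8,-0.3451,0.0753,0,0.02]]], "force": 40}}

```text
t: 39.78
eef_pos: [0.6025, -0.035, 0.1503]
ee_rot: [3.14, 0.0, -1.477]
force: [-0.9, -0.2, -2.2]
width: 0.0293
```

```bash
python3 d.py .605 -.039 .154 -84.9 .605 -.039 .049 -84.9;  python3 - <<'E'
from h import *
N=grab("side"); print(proj(N,[st()["eef_pos"][0]-.004,st()["eef_pos"][1]+.045,.167]))
cv2.imwrite("pics/d7.png",cv2.resize(N["frame"][130:290,205:395],(760,640))[:600])
E
```

```text
t 39.78 p [ 0.6025 -0.035   0.1503] rpy [ 1.7989e+02  2.0000e-02 -8.4600e+01] w 0.0293 F [-0.9 -0.2 -2.2]
[0.11, 0.02, 0.3, 0.0042, -0.0021, -0.0037]
[0.11, 0.02, 0.3, 0.0043, -0.0023, 0.1013]
[[271.066441   236.74587089]]
```

View pics/d7.png

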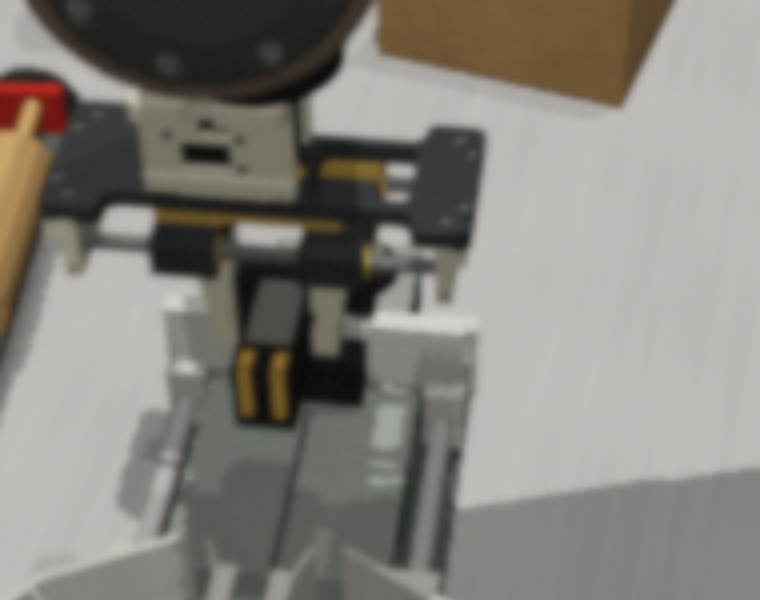

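The held pack's front bottom edge is at about (271,235.5), predicted (271.1,236.7), with the contact end towards the gate. Lower and release.

>>> {"fn": "move_arm", "kwargs": {"deltas": [[[0,0,0.3,0.0042,-0.0022,0,0.02],[0,0,0.3,0.0042,-0.0022,0.02,0.02],[0,0,0.3,0.0042,-0.0022,0.045,0.02],[0,0,0.3,0.0042,-0.0022,0.068,0.02],[0,0,0.3,0.0042,-0.0022,0.085,0.02],[0,0,0.3,0.0042,-0.0022,0.095,0.02],[0,0,0.3,0.0042,-0.0022,0.1,0.02],[0,0,0.3,0.0042,-0.0022,0.1,0.02],[0,0,0.3,0.0042,-0.0022,0.1,0.02]]]}}

```text
t: 40.58
eef_pos: [0.6062, -0.0431, 0.0522]
ee_rot: [-3.141, -0.0, -1.487]
force: [0.2, -0.2, -1.1]
width: 0.0299
```

>>> {"fn": "move_arm", "kwargs": {"deltas": [[[0,0,0,0,0,0.0015,0.02],[0,0,0,0,0,0.003,0.02],[0,0,0,0,0,0.0035,0.02],[0,0,0,0,0,0.0035,0.02],[0,0,0,0,0,0.0035,0.05],[0,0,0,0,0,0.0035,0.05],[0,0,0,0,0,0.0035,0.05],[0,0,0,0,0,0.0035,0.05],[0,0,0,0,0,0.0035,0.05]]]}}

```text
t: 41.33
eef_pos: [0.6059, -0.0426, 0.0484]
ee_rot: [-3.141, -0.0, -1.487]
force: [-0.0, -0.0, -0.9]
width: 0.0493
```

>>> {"fn": "move_arm", "kwargs": {"deltas": [[[0,0,0,0,0,0,0.05],[0,0,0,0,0,-0.02,0.05],[0,0,0,0,0,-0.05,0.05],[0,0,0,0,0,-0.085,0.05],[0,0,0,0,0,-0.1,0.05],[0,0,0,0,0,-0.1,0.05],[0,0,0,0,0,-0.1,0.05]]]}}

```text
t: 41.92
eef_pos: [0.6063, -0.0425, 0.1495]
ee_rot: [-3.139, 0.0, -1.487]
force: [-0.4, 0.0, -0.6]
width: 0.0499
```

```bash
python3 d.py .6125 -.138 .148 -174.9
```

```text
t 41.92 p [ 0.6063 -0.0425  0.1495] rpy [-1.7985e+02  3.0000e-02 -8.5190e+01] w 0.0499 F [-0.4  0.  -0.6]
[-0.09, 0.14, 89.71, 0.0957, 0.0019, 0.0015]
```

>>> {"fn": "move_arm", "kwargs": {"deltas": [[[0,0,7,0.009,0,0,0.05],[0,0,14,0.018,0,0,0.05],[0,0,21,0.027,0,0,0.05],[0,0,28,0.036,0.001,0,0.05],[0,0,35,0.045,0.001,0,0.05],[0,0,42,0.054,0.001,0,0.05],[0,0,49,0.063,0.002,0,0.05],[0,0,56,0.072,0.002,0,0.05],[0,0,63,0.081,0.002,0,0.05],[0,0,70,0.09,0.002,0,0.05],[0,0,77,0.0957,0.002,0,0.05],[0,0,84,0.0957,0.002,0,0.05]]]}}

```text
t: 42.92
eef_pos: [0.6108, -0.1392, 0.1465]
ee_rot: [3.141, -0.003, -2.96]
force: [0.5, 0.5, 0.5]
width: 0.05
```

```bash
python3 d.py .6125 -.138 .091 -174.9
```

```text
t 42.92 p [ 0.6108 -0.1392  0.1465] rpy [ 1.7997e+02 -1.6000e-01 -1.6959e+02] w 0.05 F [0.5 0.5 0.5]
[0.02, -0.16, 5.31, -0.002, 0.0008, 0.0555]
```

>>> {"fn": "move_arm", "kwargs": {"deltas": [[[0,0,5.3,-0.0019,0.001,0,0.05],[0,0,5.3,-0.0019,0.001,0.02,0.05],[0,0,5.3,-0.0019,0.001,0.04,0.05],[0,0,5.3,-0.0019,0.001,0.055,0.05],[0,0,5.3,-0.0019,0.001,0.055,0.05],[0,0,5.3,-0.0019,0.001,0.055,0.005],[0,0,5.3,-0.0019,0.001,0.055,0.005],[0,0,5.3,-0.0019,0.001,0.055,0.005],[0,0,5.3,-0.0019,0.001,0.055,0.005],[0,0,5.3,-0.0019,0.001,0.055,0.005],[0,0,5.3,-0.0019,0.001,0.055,0.005],[0,0,5.3,-0.0019,0.001,0.055,0.005]]], "force": 30}}

```text
t: 43.92
eef_pos: [0.6137, -0.1369, 0.0939]
ee_rot: [-3.141, 0.001, -3.045]
force: [-0.4, 1.4, 2.1]
width: 0.0137
```

>>> {"fn": "move_arm", "kwargs": {"deltas": [[[0,0,0,0,0.004,0,0.005],[0,0,0,0,0.01,0,0.005],[0,0,0,0,0.016,0,0.005],[0,0,0,0,0.022,0,0.005],[0,0,0,0,0.028,0,0.005],[0,0,0,0,0.034,0,0.005],[0,0,0,0,0.04,0,0.005],[0,0,0,0,0.046,0,0.005],[0,0,0,0,0.052,0,0.005],[0,0,0,0,0.058,0,0.005],[0,0,0,0,0.064,0,0.005],[0,0,0,0,0.07,0,0.005]]]}}

```text
t: 44.92
eef_pos: [0.6074, -0.0665, 0.0938]
ee_rot: [-3.141, 0.002, -3.045]
force: [1.8, -3.5, 4.9]
width: 0.0137
```

>>> {"fn": "move_arm", "kwargs": {"deltas": [[[0,0,0,0,0.006,0,0.005],[0,0,0,0,0.012,0,0.005],[0,0,0,0,0.018,0,0.005],[0,0,0,0,0.024,0,0.005],[0,0,0,0,0.03,0,0.005],[0,0,0,0,0.036,0,0.005],[0,0,0,0,0.042,0,0.005],[0,0,0,0,0.048,0,0.005],[0,0,0,0,0.054,0,0.005],[0,0,0,0,0.059,0,0.005],[0,0,0,0,0.063,0,0.005],[0,0,0,0,0.066,0,0.005]]]}}

```text
t: 45.92
eef_pos: [0.6015, -0.0006, 0.0938]
ee_rot: [-3.142, 0.002, -3.045]
force: [5.4, -3.8, 4.8]
width: 0.0139
```

>>> {"fn": "move_arm", "kwargs": {"deltas": [[[0,0,0,0,0.002,0,0.005],[0,0,0,0,0.004,0,0.005],[0,0,0,0,0.006,0,0.005],[0,0,0,0,0.008,0,0.005],[0,0,0,0,0.009,0,0.005],[0,0,0,0,0.009,0,0.005]]]}}

```text
t: 46.42
eef_pos: [0.601, 0.0042, 0.0938]
ee_rot: [-3.137, 0.001, -3.045]
force: [10.3, -21.8, 1.5]
width: 0.0139
```

Same front-stop reading as the first time. Draw back and release.

>>> {"fn": "move_arm", "kwargs": {"deltas": [[[0,0,0,0,-0.006,0,0.005],[0,0,0,0,-0.016,0,0.005],[0,0,0,0,-0.03,0,0.005],[0,0,0,0,-0.045,0,0.005],[0,0,0,0,-0.06,0,0.005],[0,0,0,0,-0.075,0,0.005],[0,0,0,0,-0.09,0,0.005],[0,0,0,0,-0.105,0,0.005],[0,0,0,0,-0.12,0,0.005],[0,0,0,0,-0.132,0,0.005],[0,0,0,0,-0.14,0,0.005],[0,0,0,0,-0.144,0,0.005]]]}}

```text
t: 47.42
eef_pos: [0.6136, -0.1357, 0.0938]
ee_rot: [3.141, 0.001, -3.046]
force: [-0.1, 2.3, 8.8]
width: 0.0137
```

>>> {"fn": "move_arm", "kwargs": {"deltas": [[[0,0,0,0,-0.002,0,0.005],[0,0,0,0,-0.004,0,0.005],[0,0,0,0,-0.006,0,0.005],[0,0,0,0,-0.006,0,0.005],[0,0,0,0,-0.003,0,0.005],[0,0,0,0,-0.003,0,0.05],[0,0,0,0,-0.003,0,0.05],[0,0,0,0,-0.003,0,0.05],[0,0,0,0,-0.003,0,0.05],[0,0,0,0,-0.003,-0.03,0.05],[0,0,0,0,-0.003,-0.06,0.05],[0,0,0,0,-0.003,-0.08,0.05]]]}}

```text
t: 48.42
eef_pos: [0.6139, -0.1391, 0.1752]
ee_rot: [-3.141, 0.0, -3.045]
force: [0.9, 0.4, 1.3]
width: 0.0489
```

```bash
python3 d.py .6115 -.2345 .15 -174.9 .6115 -.2345 .06 -174.9
python3 - <<'E'
from h import *
N=grab("side");T=grab("top")
cv2.imwrite("pics/d8.png",cv2.resize(np.hstack([cv2.resize(N["frame"][180:420,155:355],(500,600)),cv2.resize(T["frame"][140:300,140:220],(300,600))]),(800,600)))
E
```

```text
t 48.42 p [ 0.6139 -0.1391  0.1752] rpy [-1.7997e+02  3.0000e-02 -1.7448e+02] w 0.0489 F [0.9 0.4 1.3]
[-0.03, 0.03, 0.42, 0.0116, -0.0947, 0.0252]
[-0.03, 0.03, 0.42, 0.0116, -0.0947, 0.1152]
```

View pics/d8.png

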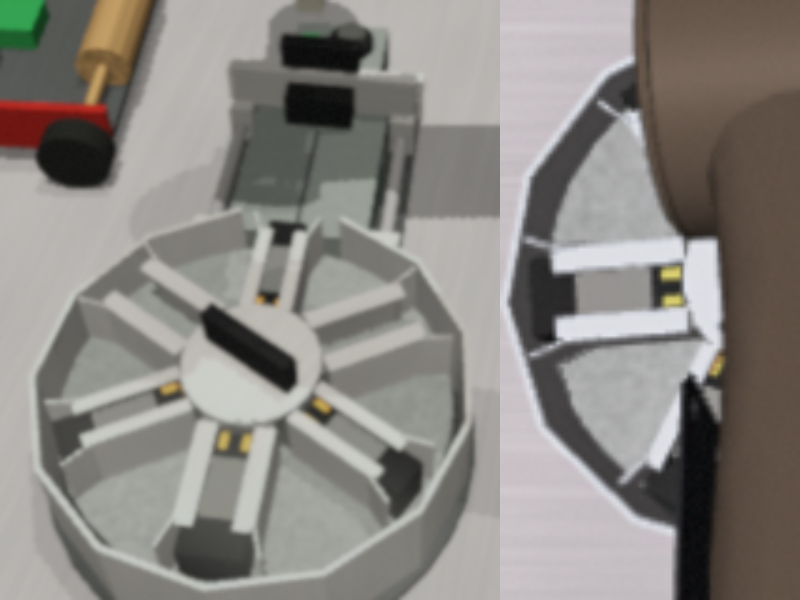

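The picture shows all four bays loaded to the same depth, the last pack at about (275,265) in the gate bay, and the pusher at the rear. Now the button: I'll turn the gripper crosswise so its body clears the pusher bar.

>>> {"fn": "move_arm", "kwargs": {"deltas": [[[0,0,-7,0.001,-0.008,0,0],[0,0,-14,0.002,-0.016,0,0],[0,0,-21,0.003,-0.024,0,0],[0,0,-28,0.004,-0.032,0,0],[0,0,-35,0.005,-0.04,0,0],[0,0,-42,0.006,-0.048,0,0],[0,0,-49,0.007,-0.056,0,0],[0,0,-56,0.008,-0.064,0,0],[0,0,-63,0.009,-0.072,0,0],[0,0,-70,0.01,-0.08,0,0],[0,0,-77,0.011,-0.088,0,0],[0,0,-84,0.0116,-0.0947,0,0]]]}}

```text
t: 49.52
eef_pos: [0.6104, -0.2346, 0.1719]
ee_rot: [3.14, 0.001, -1.574]
force: [-0.9, 0.8, -0.5]
width: 0.0004
```

```bash
python3 d.py .611 -.2345 .048 -84.9
```

```text
t 49.52 p [ 0.6104 -0.2346  0.1719] rpy [ 1.7989e+02  4.0000e-02 -9.0170e+01] w 0.0004 F [-0.9  0.8 -0.5]
[0.11, 0.04, -5.27, 0.0, -0.0008, 0.1239]
```

>>> {"fn": "move_arm", "kwargs": {"deltas": [[[0,0,-5,0,0,0,0],[0,0,-5,0,0,0.03,0],[0,0,-5,0,0,0.06,0],[0,0,-5,0,0,0.085,0],[0,0,-5,0,0,0.105,0],[0,0,-5,0,0,0.117,0],[0,0,-5,0,0,0.123,0],[0,0,-5,0,0,0.125,0],[0,0,-5,0,0,0.125,0]]]}}

```text
t: 50.27
eef_pos: [0.6114, -0.2343, 0.0484]
ee_rot: [3.142, -0.0, -1.492]
force: [0.5, 0.0, 0.4]
width: 0.0006
```

>>> {"fn": "move_arm", "kwargs": {"deltas": [[[0,0,0,0,0,0.002,0],[0,0,0,0,0,0.004,0],[0,0,0,0,0,0.005,0],[0,0,0,0,0,0.005,0]]]}}

```text
t: 50.6
eef_pos: [0.6115, -0.2342, 0.0437]
ee_rot: [-3.141, -0.0, -1.492]
force: [-0.1, 0.1, 0.1]
width: 0.0007
```

>>> {"fn": "move_arm", "kwargs": {"deltas": [[[0,0,0,0,0,0.001,0],[0,0,0,0,0,0.002,0],[0,0,0,0,0,0.003,0],[0,0,0,0,0,0.003,0]]]}}

```text
t: 50.93
eef_pos: [0.6115, -0.2343, 0.0405]
ee_rot: [-3.141, -0.0, -1.492]
force: [-0.2, 1.2, 3.3]
width: 0.0004
```

>>> {"fn": "move_arm", "kwargs": {"deltas": [[[0,0,0,0,0,0.0015,0],[0,0,0,0,0,0.003,0],[0,0,0,0,0,0.0045,0],[0,0,0,0,0,0.0055,0],[0,0,0,0,0,0.0055,0],[0,0,0,0,0,0.0055,0]]]}}

```text
t: 51.43
eef_pos: [0.6116, -0.2343, 0.0373]
ee_rot: [-3.14, -0.001, -1.491]
force: [-5.6, 3.9, 21.0]
width: 0.0004
```

>>> {"fn": "move_arm", "kwargs": {"deltas": [[[0,0,0,0,0,0.001,0],[0,0,0,0,0,0.0025,0],[0,0,0,0,0,0.0035,0],[0,0,0,0,0,0.0035,0],[0,0,0,0,0,0.0035,0],[0,0,0,0,0,0.0035,0]]]}}

```text
t: 51.93
eef_pos: [0.6118, -0.2344, 0.0369]
ee_rot: [-3.139, -0.002, -1.49]
force: [-13.0, 9.3, 40.8]
width: 0.0003
```

>>> {"fn": "move_arm", "kwargs": {"deltas": [[[0,0,0,0,0,-0.003,0],[0,0,0,0,0,-0.006,0],[0,0,0,0,0,-0.0065,0],[0,0,0,0,0,-0.0065,0]]]}}

```text
t: 52.27
eef_pos: [0.6115, -0.2343, 0.0382]
ee_rot: [-3.141, -0.0, -1.492]
force: [-0.6, 1.0, 5.1]
width: 0.0006
```

>>> {"fn": "move_arm", "kwargs": {"deltas": [[[0,0,0,0,0,-0.001,0],[0,0,0,0,0,-0.002,0],[0,0,0,0,0,-0.003,0],[0,0,0,0,0,-0.003,0]]]}}

```text
t: 52.6
eef_pos: [0.6115, -0.2343, 0.0407]
ee_rot: [-3.141, -0.0, -1.492]
force: [1.5, -0.1, 3.2]
width: 0.0006
```

The spring reads 5.1 N one millimetre above the hard stop, so the button did go right down. Let go and rise clear.

>>> {"fn": "move_arm", "kwargs": {"deltas": [[[0,0,0,0,0,-0.01,0],[0,0,0,0,0,-0.03,0],[0,0,0,0,0,-0.06,0],[0,0,0,0,0,-0.09,0],[0,0,0,0,0,-0.12,0],[0,0,0,0,0,-0.14,0],[0,0,0,0,0,-0.14,0],[0,0,0,0,0,-0.14,0],[0,0,0,0,0,-0.14,0]]]}}

```text
t: 53.35
eef_pos: [0.6103, -0.234, 0.18]
ee_rot: [3.14, 0.001, -1.492]
force: [-0.8, -0.1, -1.0]
width: 0.0004
```

Run:
```python
from h import *
N=grab("side");T=grab("top");s=st();print(s["t"],s["eef_pos"],s["force"])
cv2.imwrite("pics/e1.png",cv2.resize(np.hstack([cv2.resize(N["frame"][150:420,155:400],(490,540)),cv2.resize(T["frame"][140:300,140:235],(310,540))]),(800,540)))
```

```text
53.45 [ 0.61016198 -0.23403994  0.17925282] [-0.57073935 -0.30195672 -0.04987793]
```

View pics/e1.png

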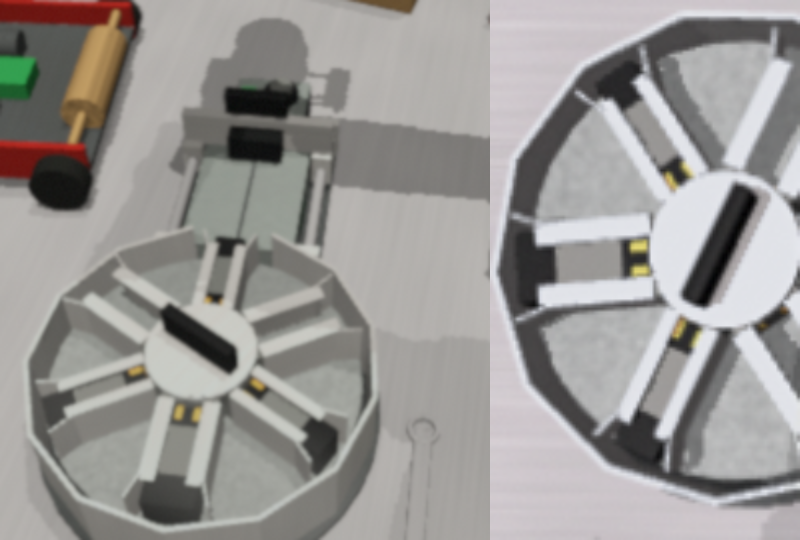

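The final picture shows four packs seated to the same depth with contacts inwards, the pusher at the rear, an empty tray and the wrench where it was. Handing in.

```bash
python3 -c "
from h import *
print(arm.job_done())"
```

```text
the job is handed in; nothing more can be done
None
```

Both packs that lay on the bench, two narrow ones, are on charge. One is in narrow_bay1 and the other in narrow_bay3, contact ends inwards. The pusher is back at its rear stop, and I pressed the start button right down and let it go. I handed the job in at about 53 s; it gives no verdict.

**Last checks**
- **Packs:** the pusher reached its front stop both times, with about 143 mm of travel and 22 N. In the last pictures all four packs, including the two already charging, sit at the same depth.
- **Pusher and tray:** the rear stop read the same each time, and the tray was empty.
- **Button:** it read 5.1 N about 1 mm above the hard stop, then sprang back; the arm was clear and touching nothing afterwards.
- **Bystanders:** the wrench looks unmoved. The threadlocker was not in the final crop, but the arm never went near it.

**What disagreed**
- **Tool height:** the tool really stood about 30 mm higher than its reported z. My first try at the hub bar therefore closed on nothing. I found the offset by touching the top of the pusher bar and corrected for it; the camera had suggested 38–40 mm.
- **Pack B fit:** my first outline fit of the pack near the carousel was poor, so I located it from its corners instead.
- **Pictures:** I viewed 16, two over the budget of 14.

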